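# Tip the potatoes out of the heavy bin and close it up

### The job

The potato bin is too heavy to lift: rock it forward on the front bottom edge of its foot, that edge staying on the chopping block, until all three potatoes have rolled over the sloping front into the baking pan; the steel bar low on its back is there to tip it by. Then lower the bin gently back onto its foot on the block, and put the wooden lid on it, dropped fully home. Leave the butter dish, the custard cup and the brush alone.

Things in the scene. Friction and masses are not known exactly. Their poses are not given: they have to be found in the camera images.
- bin: Off-white enamelled steel potato bin, open on top, 1.2 to 2 kg plus potatoes, loose on the block. 226 (x) x 180 (y) x 126 mm high; flat dark foot 110 (x) x 180 (y) x 16 mm, inside floor 22 mm up, walls 5 mm. Front wall leans out 40 degrees (lip 147 mm ahead of the origin), back wall leans back 12 degrees (top edge 78 mm behind). Origin: centre of the foot's underside; z up, +x to the pan.
- bin_bar (a point): Middle of the tipping bar: round steel, 14 mm thick, 110 long along the bin's y, an arm at each end; 105 mm behind and 40 mm above the bin's origin, past the block's rear edge, 37 mm clear of the back wall. That wall's top edge overhangs towards it (27 mm ahead of the bar, 86 mm above), so come tilted, from behind and above. The bar can turn in the grip. Axes as the bin's.
- bin_edge_left (a point): Left (+y) end of the front bottom edge of the bin's foot, 55 mm ahead of the bin's origin, at the underside, on the block. The bin rocks on this edge. The front wall gets level at a rock of 50 degrees; the potatoes roll out at about 55 to 65. Past about 55 degrees the empty bin would fall forward if let go. Axes as the bin's.
- bin_edge_right (a point): Right (-y) end of the same front bottom edge, 180 mm from the left one.
- bin_mouth (a point): Where the lid's centre goes: middle of the bin's open mouth at rim height, 31 mm ahead of the bin's origin and 126 mm above it. Axes as the bin's.
- block: Pale wooden chopping block, fixed, 155 (x) x 260 (y) x 80 mm high. Origin: centre of its underside, on the counter; +x towards the pan. The bin's foot starts about 20 mm back from the block's front edge.
- potato1_center (a point): Centre of a brown potato, rounded, 74 x 62 mm, about 150 g, starting in the bin.
- potato2_center (a point): Centre of the second potato, alike.
- potato3_center (a point): Centre of the third potato, alike.
- pan: Dark steel toaster-oven baking pan, open, 190 (x) x 270 (y) x 50 mm high, walls 4 mm, with a small loop handle at each y end; stands loose on the counter just beyond the front of the block, under where the bin's lip comes down. Origin: centre of its underside.
- lid_grip (a point): Centre of the wooden lid's grip, a dark bar 20 (x) x 80 (y) mm standing 30 mm above the plate; this point is 40 mm, its top 48 mm above the lid's underside. Plate 240 (x) x 192 (y) x 10 mm; below it a step 196 x 161 x 8 mm drops into the bin's mouth, 4 mm play. 300 g; lies flat on the counter beside the block. Same turned half round. Seated: 32 mm above bin_mouth, lid's x along bin's x.
- butter_dish: White plastic butter dish with a hinged lid, shut, 175 x 100 x 52 mm. Origin: centre of its underside. To be left alone.
- custard_cup: Glass custard cup, 96 mm across, 55 mm high. Origin: centre of its underside. To be left alone.
- brush: Basting brush with a steel handle and an orange silicone head, 200 mm long, lying flat, 14 mm high. To be left alone.

How it is judged (in metres and radians):
On the way, in this order (a step that is already met when the one before it is completed fails the run):
1. with the bin still rocked well forward (over 35 degrees), all three potatoes lie in the pan (x of potato1_center in the frame of pan between -0.085 and 0.085 m and y of potato1_center in the frame of pan between -0.125 and 0.125 m and z of potato1_center in the frame of pan between 0 and 0.1 m and x of potato2_center in the frame of pan between -0.085 and 0.085 m and y of potato2_center in the frame of pan between -0.125 and 0.125 m and z of potato2_center in the frame of pan between 0 and 0.1 m and x of potato3_center in the frame of pan between -0.085 and 0.085 m and y of potato3_center in the frame of pan between -0.125 and 0.125 m and z of potato3_center in the frame of pan between 0 and 0.1 m and angle between bin's own z axis and vertical above 0.61 rad), for 0.2 s.
2. the bin stands level on its foot on the block again (angle between bin's own z axis and vertical below 0.04 rad and x of bin in the frame of block between -0.03 and 0.03 m and y of bin in the frame of block between -0.05 and 0.05 m and z of bin in the frame of block between 0.074 and 0.086 m), for 0.2 s.
At the end, for the whole second after the job is handed in: All three potatoes lie in the pan, the pan flat. The bin stands level (2 degrees) and still, its foot on the block (within 30 mm of its middle in x, 50 mm in y). The lid sits home and level in the bin's mouth, centred within 12 mm, its height within 5 mm of seated (all of step 2 and x of potato1_center in the frame of pan between -0.085 and 0.085 m and y of potato1_center in the frame of pan between -0.125 and 0.125 m and z of potato1_center in the frame of pan between 0 and 0.1 m and x of potato2_center in the frame of pan between -0.085 and 0.085 m and y of potato2_center in the frame of pan between -0.125 and 0.125 m and z of potato2_center in the frame of pan between 0 and 0.1 m and x of potato3_center in the frame of pan between -0.085 and 0.085 m and y of potato3_center in the frame of pan between -0.125 and 0.125 m and z of potato3_center in the frame of pan between 0 and 0.1 m and x of lid_grip in the frame of bin_mouth between -0.012 and 0.012 m and y of lid_grip in the frame of bin_mouth between -0.012 and 0.012 m and z of lid_grip in the frame of bin_mouth between 0.027 and 0.036 m and angle between the z axis of lid_grip and the z axis of bin_mouth, either way round below 0.04 rad and linear speed of bin below 0.02 m/s and angle between pan's own z axis and vertical below 0.05 rad); the robot touches nothing.
It fails at once if the bin's front bottom edge leaves the block (an end more than 15 mm above it): the bin is lifted instead of rocked (height (world z) of any of bin_edge_left, bin_edge_right above 0.095 m).
It fails at once if the bin is let fall, back or forward (turns faster than 1.5 rad/s while rocked more than 3 degrees) (angular speed of bin above 1.5 rad/s and angle between bin's own z axis and vertical above 0.052 rad).
It fails at once if a bystander (butter dish, custard cup, brush) is moved more than 20 mm (distance of any of butter_dish, custard_cup, brush from where it was at the start of the episode above 0.02 m).
It also fails if it takes over 72 s, if anything falls off the work surface, if the arm or the gripper's body presses on something with over 40 N, if the wrist force passes 120 N, or if a joint passes its speed limit or range.

### The arm

A 6-joint arm with a two-finger parallel gripper is mounted at the origin on the work surface. World frame = base frame: x ahead of the robot, y to its left, z up, the work surface at z = 0. Lengths are in m, angles in degrees, forces in N, time in s.
With the tool pointing down it reaches from about 0.4 to 0.825 m from the base axis. Payload 7 kg.
Tool frame: the origin (TCP) lies between the finger pads; the fingertips stand 19 mm ahead of it and the grasp point (between the pads) is the TCP (r.finger_overhang is the distance from the TCP to the fingertips, in m); z points along the fingers, y is the direction in which the jaws open and shut (so a half turn about z gives the same grasp; the last joint's range is limited). The gripper opens to 88 mm and grips with 3 to 60 N. Pads are 19 mm wide; open, the fingers measure 130 mm over their backs; the gripper's body (78 mm by 193 mm) begins 47 mm behind the grasp point.
Start: joints at [87.955, 20.546, 0.682, 0, -70.136, -16.507], TCP at [0.215, 0.64, 0.246] pointing down, gripper open.
Joint ranges: [-176.03, 176.03], [-82.01, 121.73], [-58.28, 71.71], [-173.87, 95.51], [-174.79, -0.11], [-173.66, 173.66]. Speed limits (degrees/s): [136.94, 136.94, 172.46, 180, 180, 180].

### API

Orientations are given as [roll, pitch, yaw] about the fixed x, y, z axes, in that order (R = Rz(yaw) Ry(pitch) Rx(roll)).
In Python, from plant import r, optics gives the robot as it stands. The module is installed in compiled form; this text tells all that it offers.
- The arm moves only by the tool step_arm, never from a script. Its argument "increments" is a list of rows, each an object of numbers: "tx", "ty", "tz": the shift along the world's x, y, z in mm; "ax", "ay", "az": the turn, a rotation vector about the world's x, y, z in degrees; "claw": the gripper command: -1 is shut, 1 is fully open, values between are in proportion. In form: [{"tx": .., "ty": .., "tz": .., "ax": .., "ay": .., "az": .., "claw": ..}, ...]. A call has 1 to 12 rows; each row shifts and turns the commanded pose from where the row before left it; what a row does not reach is not made up. A row lasts 1/10 s, in which the tool goes at most 50 mm and 8.59 degrees, less where a joint would pass 70% of its speed; a pose out of reach is approached as far as the arm can. A call with a gripper value outside its range is refused whole. The fingers move at their own pace and stop on an object; "newtons" is the grip in N (left out, the last holds). Time passes only in rows, so rows that do not move let the fingers close. It gives the time, the measured TCP pose, the force and the opening at its end, in the units of the state.
- r.get_state(): the state, without advancing time (a new reading comes with each control period).
- optics.capture(name): name is "scene" or "side" or "wrist"; returns a dict with "image" (400x640x3 uint8, blue, green, red), "depth" (400x640 float32, m along the optical axis (not along the pixel's ray), 0 where there is no reading), "fx", "fy", "cx", "cy" (pixels), "R" (3x3) and "t" (3): a world point X has camera coordinates R X + t. Camera axes: x right, y down, z forward; pixel columns grow to the right and rows downward; lengths in m; the calibration is good to about 2 mm. A picture is of the moment at which its call begins.
- r.close_job(): hands the job in, once; it reports no verdict.
The state is a dict: "time_s": time; "joints": joint angles; "qd": joint speeds; "joint_torque": joint torques, N m; "tcp_pos": TCP position; "eef_rot": TCP orientation; "contact_force": force on the tool from outside, world axes, zero at the start; "moment": the same for the moment, N m; "gripper_width": finger opening in m.
Only numpy, scipy, OpenCV 4.12 (cv2) and the standard library are available. Lean on these libraries where they do the work, as an engineer would, in place of code of your own. Each camera call takes 0.05 s, during which the arm holds its last target. There are 200 camera calls.

## Working session

There is one attempt and no reset: what is moved stays moved. The work goes in short steps, Python scripts to look and compute and a tool call to move; the robot and the scene stay as the last step left them, time stands still between calls to the robot, and variables do not carry over. Pictures are saved under pics/ and viewed, about 8 in all and at most 12, crops included, and the job is handed in when it is done.

Besides the shell and the picture viewer there is one more tool, called after ">>>" in YAML: its name, and indented under it one key for each argument. step_arm: Moves the arm, as the interface text tells. Its arguments: {"type":"object","properties":{"increments":{"type":"array","items":{"type":"object","properties":{"tx":{"type":"number"},"ty":{"type":"number"},"tz":{"type":"number"},"ax":{"type":"number"},"ay":{"type":"number"},"az":{"type":"number"},"claw":{"type":"number"}}}},"newtons":{"type":"number"}},"required":["increments"]}

```bash
mkdir -p pics; python3 - <<'E'
from plant import r, optics
import cv2,numpy as np,pickle
s=r.get_state();print(s)
for n in("scene","side"):
    c=optics.capture(n);pickle.dump(c,open(n+".pkl","wb"));cv2.imwrite(f"pics/{n}0.png",c["image"])
    print(n,c["fx"],c["cx"],c["cy"],(-c["R"].T@c["t"]).round(3),c["R"].round(2).tolist())
E
```

```text
{'time_s': 0.0, 'joints': array([ 8.79545078e+01,  2.05900148e+01,  6.33623479e-01, -1.98939376e-02,
       -7.01322039e+01, -1.65062386e+01]), 'qd': array([ 0.04101026, -0.00409796, -0.03072917, -0.01401635,  0.01437006,
        0.00325484]), 'joint_torque': array([-3.04603818e-04, -5.82714272e+01,  2.93052453e+01,  6.99722573e+00,
        6.85457155e-03, -1.72159080e-04]), 'tcp_pos': array([0.21464519, 0.63950011, 0.24463823]), 'eef_rot': array([ 1.79909742e+02, -7.24319917e-03, -1.85585006e+01]), 'contact_force': array([ 0.18968905,  1.02243066, -0.75616537]), 'moment': array([0.05645099, 0.03273541, 0.04699338]), 'gripper_width': 0.08749271621959762}
scene 364.0991832002703 322.230869059106 195.1093334300705 [1.052 0.518 0.927] [[-0.74, 0.67, 0.01], [0.49, 0.55, -0.67], [-0.46, -0.5, -0.74]]
side 422.7873709574529 312.0019820646898 197.12710021282024 [-0.054  0.794  1.037] [[-0.8, -0.6, -0.01], [-0.4, 0.54, -0.74], [0.45, -0.59, -0.67]]
```

View pics/scene0.png

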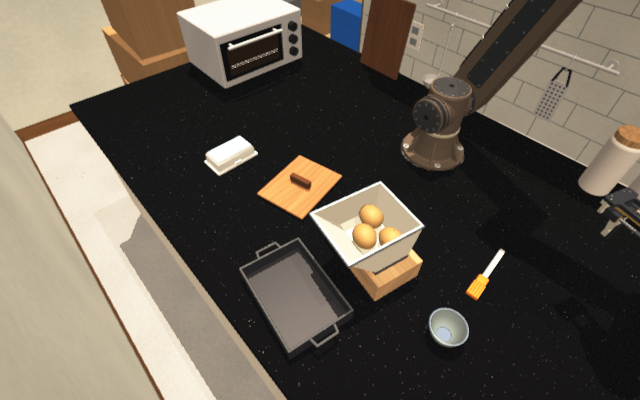

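View pics/side0.png

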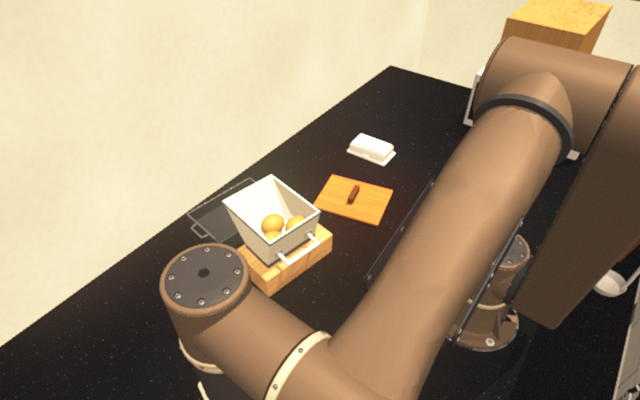

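The scene view shows the bin rim around (311,214), (381,185) and (423,227), the pan at (295,295), the lid at (300,185) with its grip at (300,181), and the cup, brush and butter dish clear of these. The side view shows the tipping bar at (298,250).

```bash
cat > h.py <<'E'
import numpy as np,cv2,pickle
def cloud(c):
    v,u=np.mgrid[0:400,0:640];d=c["depth"]
    P=np.stack([(u-c["cx"])/c["fx"]*d,(v-c["cy"])/c["fy"]*d,d],-1)
    W=(P-c["t"])@c["R"];W[d<=0]=np.nan
    return W
def rect(p):
    (cx,cy),(w,h),a=cv2.minAreaRect((p*1000).astype(np.float32));b=cv2.boxPoints(((cx,cy),(w,h),a))
    return np.round([cx,cy,w,h,a],1),b.round(0).tolist()
def ray(c,u,v,z):
    d=c["R"].T@np.array([(u-c["cx"])/c["fx"],(v-c["cy"])/c["fy"],1]);o=-c["R"].T@c["t"]
    return o+d*(z-o[2])/d[2]
E
python3 - <<'E'
from h import *
for n in("scene","side"):
    c=pickle.load(open(n+".pkl","rb"));W=cloud(c);z=W[...,2];hsv=cv2.cvtColor(c["image"],cv2.COLOR_BGR2HSV)
    def rep(name,m,box):
        b=np.zeros_like(m);x0,y0,x1,y1=box;b[y0:y1,x0:x1]=1
        m=(m&b.astype(bool)).astype(np.uint8)
        k,l,s,_=cv2.connectedComponentsWithStats(m,connectivity=8)
        i=1+np.argmax(s[1:,4]);p=W[l==i];print(n,name,len(p),"z",np.percentile(p[:,2],[5,50,95]).round(4),*rect(p[:,:2]))
    H,S,V=cv2.split(hsv)
    B=(300,175,435,275) if n=="scene" else (215,170,330,265)
    rep("rim",(z>.2)&(z<.215),B)
    L=(250,150,345,220) if n=="scene" else (312,170,400,228)
    rep("lid",(z>.010)&(z<.024)&(S>80),L)
    rep("grip",(z>.040)&(z<.06),L)
    rep("blocktop",(abs(z-.08)<.004)&(S>80),(340,220,430,310) if n=="scene" else (230,210,340,300))
    rep("panrim",(abs(z-.05)<.006),(235,230,360,360) if n=="scene" else (180,170,300,245))
    if n=="side":rep("bar",(abs(z-.125)<.012),(270,230,325,275))
    for u,v in ([(311,214),(381,185),(423,227)] if n=="scene" else [(223,199),(268,177),(320,211),(272,241)]): print((u,v),ray(c,u,v,.206).round(3))
E
```

```text
scene rim 1144 z [0.2011 0.2048 0.2072] [579.9 169.  188.9 233.4  79.1] [[447.0, 98.0], [677.0, 54.0], [712.0, 240.0], [483.0, 284.0]]
scene lid 2634 z [0.0138 0.0173 0.0203] [ 514.3 -181.4  244.   194.2   13.5] [[373.0, -115.0], [418.0, -304.0], [656.0, -247.0], [610.0, -59.0]]
scene grip 118 z [0.0414 0.0462 0.0495] [ 515.9 -180.6   22.2   80.1   14.5] [[495.0, -145.0], [515.0, -222.0], [537.0, -217.0], [517.0, -139.0]]
scene blocktop 703 z [0.0768 0.0793 0.082 ] [556.8 268.2  60.4 155.2  77.8] [[475.0, 255.0], [626.0, 222.0], [639.0, 281.0], [487.0, 314.0]]
scene panrim 976 z [0.0453 0.049  0.0519] [790.  127.3 322.6 192.6  82. ] [[672.0, -19.0], [863.0, -46.0], [908.0, 274.0], [717.0, 300.0]]
(311, 214) [0.673 0.064 0.206]
(381, 185) [0.461 0.113 0.206]
(423, 227) [0.491 0.28  0.206]
side rim 842 z [0.2012 0.2053 0.2084] [578.3 167.9 189.7 236.   79.1] [[444.0, 97.0], [676.0, 52.0], [712.0, 239.0], [480.0, 283.0]]
side lid 2339 z [0.0141 0.0183 0.0219] [ 511.1 -180.8  239.5  202.9   13.8] [[371.0, -111.0], [419.0, -308.0], [652.0, -251.0], [603.0, -54.0]]
side grip 94 z [0.0421 0.0478 0.0517] [ 512.  -183.3   20.2   85.9   13.7] [[492.0, -144.0], [512.0, -227.0], [532.0, -223.0], [512.0, -139.0]]
side blocktop 601 z [0.0773 0.0802 0.083 ] [552.9 258.8  78.6 156.2  81.1] [[470.0, 232.0], [624.0, 208.0], [636.0, 286.0], [482.0, 310.0]]
side panrim 357 z [0.0449 0.0489 0.053 ] [791.4 139.  300.  193.7  82.8] [[676.0, 2.0], [869.0, -22.0], [906.0, 276.0], [714.0, 300.0]]
side bar 468 z [0.1156 0.1261 0.134 ] [461.1 188.  176.6  58.   78.6] [[415.0, 107.0], [472.0, 96.0], [507.0, 269.0], [450.0, 280.0]]
(223, 199) [0.712 0.228 0.206]
(268, 177) [0.673 0.074 0.206]
(320, 211) [0.454 0.1   0.206]
(272, 241) [0.488 0.267 0.206]
```

>>> step_arm:
  increments:
    - {"tx": 13, "ty": -38, "tz": 8, "az": -7.5}
    - {"tx": 13, "ty": -38, "tz": 8, "az": -7.5}
    - {"tx": 13, "ty": -38, "tz": 8, "az": -7.5}
    - {"tx": 13, "ty": -38, "tz": 8, "az": -7.5}
    - {"tx": 13, "ty": -38, "tz": 8, "az": -7.5}
    - {"tx": 13, "ty": -38, "tz": 8, "az": -7.5}
    - {"tx": 13, "ty": -38, "tz": 8, "az": -7.5}
    - {"tx": 13, "ty": -38, "tz": 8, "az": -7.5}
    - {"tx": 13, "ty": -38, "tz": 8, "az": -7.5}
    - {"tx": 13, "ty": -38, "tz": 8, "az": -7.5}
    - {"tx": 13, "ty": -38, "tz": 8, "az": -7.3}

```text
$.increments[0]: bad value
```

```bash
cat > w.py <<'E'
from plant import r
from scipy.spatial.transform import Rotation as Ro
import numpy as np
s=r.get_state();R=Ro.from_euler('xyz',s["eef_rot"],degrees=True)
print(s["time_s"],s["joints"].round(1),(s["tcp_pos"]*1000).round(1),"F",s["contact_force"].round(1),s["gripper_width"])
print("y",R.as_matrix()[:,1].round(3),"z",R.as_matrix()[:,2].round(3))
E
python3 w.py
python3 - <<'E'
# turn still needed, in bin tilt
E
```

```text
0.1 [ 88.   20.6   0.6  -0.  -70.1 -16.5] [214.6 639.5 244.7] F [ 0.3 -0.6 -0.3] 0.08776846381645276
y [-0.318 -0.948  0.001] z [-0.    -0.001 -1.   ]
```

>>> step_arm:
  increments:
    - {"tx": 13, "ty": -38, "tz": 8, "ax": 0, "ay": 0, "az": -7.5, "claw": 1}
    - {"tx": 13, "ty": -38, "tz": 8, "ax": 0, "ay": 0, "az": -7.5, "claw": 1}
    - {"tx": 13, "ty": -38, "tz": 8, "ax": 0, "ay": 0, "az": -7.5, "claw": 1}
    - {"tx": 13, "ty": -38, "tz": 8, "ax": 0, "ay": 0, "az": -7.5, "claw": 1}
    - {"tx": 13, "ty": -38, "tz": 8, "ax": 0, "ay": 0, "az": -7.5, "claw": 1}
    - {"tx": 13, "ty": -38, "tz": 8, "ax": 0, "ay": 0, "az": -7.5, "claw": 1}
    - {"tx": 13, "ty": -38, "tz": 8, "ax": 0, "ay": 0, "az": -7.5, "claw": 1}
    - {"tx": 13, "ty": -38, "tz": 8, "ax": 0, "ay": 0, "az": -7.5, "claw": 1}
    - {"tx": 13, "ty": -38, "tz": 8, "ax": 0, "ay": 0, "az": -7.5, "claw": 1}
    - {"tx": 13, "ty": -38, "tz": 8, "ax": 0, "ay": 0, "az": -7.5, "claw": 1}
    - {"tx": 13, "ty": -38, "tz": 8, "ax": 0, "ay": 0, "az": -7.3, "claw": 1}

```text
time_s: 1.2
tcp_pos: [0.3577, 0.2202, 0.3338]
eef_rot: [180.0, 0.0, -101.1]
contact_force: [1.2, -0.4, 0.1]
gripper_width: 0.0875
```

```bash
python3 w.py
```

```text
1.2 [ 58.8  -7.5 -20.3  -0.  -77.2 -69.9] [357.7 220.2 333.8] F [ 1.2 -0.4  0.1] 0.08748615018998424
y [-0.981  0.193  0.   ] z [-0.  0. -1.]
```

>>> step_arm:
  increments:
    - {"tx": 0, "ty": 0, "tz": 0, "ax": -1.6, "ay": -8.4, "az": 0, "claw": 0.1}
    - {"tx": 0, "ty": 0, "tz": 0, "ax": -1.6, "ay": -8.4, "az": 0, "claw": 0.1}
    - {"tx": 0, "ty": 0, "tz": 0, "ax": -1.6, "ay": -8.4, "az": 0, "claw": 0.1}
    - {"tx": 0, "ty": 0, "tz": 0, "ax": -1.6, "ay": -8.4, "az": 0, "claw": 0.1}
    - {"tx": 0, "ty": 0, "tz": 0, "ax": -1.6, "ay": -8.4, "az": 0, "claw": 0.1}
    - {"tx": 0, "ty": 0, "tz": 0, "ax": -1.6, "ay": -8.4, "az": 0, "claw": 0.1}
    - {"tx": 0, "ty": 0, "tz": 0, "ax": 0, "ay": 0, "az": 0, "claw": 0.1}

```text
time_s: 1.9
tcp_pos: [0.3554, 0.2337, 0.3481]
eef_rot: [-129.1, -0.1, -101.0]
contact_force: [0.1, -0.4, 0.0]
gripper_width: 0.0485
```

```bash
python3 w.py; python3 - <<'E'
from plant import optics
import cv2,pickle
from h import *
for n in("scene","side"):
    c=optics.capture(n);pickle.dump(c,open(n+"1.pkl","wb"));cv2.imwrite(f"pics/{n}1.png",c["image"])
    # bar: light pixels at z .11-.135 behind bin
    W=cloud(c);d=W[...,:2]-np.array([.545,.175]);X=np.array([.982,-.189]);Y=np.array([.189,.982])
    bx=d@X;by=d@Y;z=W[...,2]
    m=(bx<-.085)&(bx>-.125)&(abs(by)<.075)&(z>.09)&(z<.14)
    for a,b in((-.075,-.03),(-.03,.03),(.03,.075)):
        k=m&(by>a)&(by<b);print(n,k.sum(),bx[k].mean().round(4),z[k].mean().round(4),np.percentile(z[k],90) if k.any() else 0)
    k=m;print(by[k].min(),by[k].max())
i=cv2.imread("pics/side1.png");cv2.imwrite("pics/both1.png",np.vstack([i[:300],cv2.imread("pics/scene1.png")[100:400]]))
E
```

```text
1.9 [  99.5  -16.5  -58.1   48.   -77.7 -134.1] [355.4 233.7 348.1] F [ 0.1 -0.4  0. ] 0.04845308512462492
y [-0.619  0.119 -0.776] z [ 0.762 -0.15  -0.63 ]
scene 0 nan nan 0
scene 0 nan nan 0
scene 0 nan nan 0<stdin>:11: RuntimeWarning: Mean of empty slice.
  ret = ret.dtype.type(ret / rcount)
Traceback (most recent call last):
ValueError: zero-size array to reduction operation minimum which has no identity
```

>>> step_arm:
  increments:
    - {"tx": 10, "ty": 15, "tz": -20, "ax": 0, "ay": 0, "az": 0, "claw": 0.1}
    - {"tx": 10, "ty": 15, "tz": -20, "ax": 0, "ay": 0, "az": 0, "claw": 0.1}
    - {"tx": 10, "ty": 15, "tz": -20, "ax": 0, "ay": 0, "az": 0, "claw": 0.1}

```text
time_s: 2.25
tcp_pos: [0.3869, 0.2838, 0.2964]
eef_rot: [-130.1, -0.8, -101.9]
contact_force: [-0.2, 0.5, 0.1]
gripper_width: 0.0482
```

```bash
cat >> w.py <<'E'
import sys
open("log.txt","a").write(repr([list(map(float,s["joints"])),list(map(float,s["tcp_pos"])),list(map(float,s["eef_rot"]))])+"\n")
E
python3 w.py; cat log.txt
cat > fk.py <<'E'
import numpy as np
from scipy.spatial.transform import Rotation as Ro
from scipy.optimize import least_squares
E_=lambda ax,a:Ro.from_euler(ax,a,degrees=True).as_matrix()
def fk(q,p):
    h,r0,L1,L2,e,L3,d,y0=p
    R=E_('z',q[0]+y0);x=np.array([0,0,h])+R@[r0,-d,0]
    R=R@E_('y',q[1]);x=x+R@[0,0,L1]
    R=R@E_('y',-q[2]);x=x+R@[L2,0,e]
    R=R@E_('x',S4*q[3]);R=R@E_('y',-q[4]);x=x+R@[L3,0,0]
    R=R@E_('x',S6*q[5])
    return x,R   # R[:,0]=approach
S4=1;S6=1
E
cat > fit.py <<'E'
import fk
from fk import *
D=[([88.0,20.59,.634,-.02,-70.13,-16.5],[.2146,.6395,.2447],[180,0,-18.56]),([58.8,-7.5,-20.3,0,-77.2,-69.9],[.3577,.2202,.3338],[180,0,-101.1]),([99.5,-16.5,-58.1,48.,-77.7,-134.1],[.3554,.2337,.3481],[-129.1,-.1,-101.])]
D+=[tuple(eval(l)) for l in open("log.txt")]
for s4 in(1,-1):
    fk.S4=s4
    def res(p):
        o=[]
        for q,x,e in D:
            X,R=fk.fk(q,p);o+=list((X-x)*1000);o+=list((R[:,0]-E_('xyz',e)[:,2])*300)
        return o
    s=least_squares(res,[.3,0,.6,.47,0,.25,.19,0]);print(s4,s.cost,s.x.round(4),np.round(s.fun,1).reshape(-1,6))
    for q,x,e in D:
        X,R=fk.fk(q,s.x);print((R.T@E_('xyz',e)).round(2).tolist())
E
python3 fit.py
```

```text
2.25 [  88.    -5.9  -58.2   56.1  -64.9 -137.4] [386.9 283.8 296.4] F [-0.2  0.5  0.1] 0.048237380999802085
y [-0.633  0.122 -0.765] z [ 0.747 -0.166 -0.644]
[[88.01799237141618, -5.918867145452322, -58.23671841354191, 56.12452248781073, -64.91686374768057, -137.4032966838586], [0.3869349309961652, 0.2837630854011575, 0.2963781104192928], [-130.10248776529897, -0.7892742406986342, -101.89226655889803]]Traceback (most recent call last):
  File "fit.py", line 12, in <module>
    s=least_squares(res,[.3,0,.6,.47,0,.25,.19,0]);print(s4,s.cost,s.x.round(4),np.round(s.fun,1).reshape(-1,6))
    return func(*args, **kwargs)
    vector_fun = VectorFunction(
        fun_wrapped,
    ...<6 lines>...
        workers=workers
    )
    self._update_fun()
    ~~~~~~~~~~~~~~~~^^
    self.f = self.fun_wrapped(xp_copy(self.x))
             ~~~~~~~~~~~~~~~~^^^^^^^^^^^^^^^^^
    return np.atleast_1d(self.fun(x))
                         ~~~~~~~~^^^
    return self.f(x, *self.args, **self.kwargs)
           ~~~~~~^^^^^^^^^^^^^^^^^^^^^^^^^^^^^^
  File "fit.py", line 10, in res
    X,R=fk.fk(q,p);o+=list((X-x)*1000);o+=list((R[:,0]-E_('xyz',e)[:,2])*300)
        ^^^^^
AttributeError: 'function' object has no attribute 'fk'
```

```bash
sed -i 's/^import fk$/import fk as K/; s/fk\.S4=/K.S4=/; s/fk\.fk(/K.fk(/' fit.py; python3 fit.py
```

```text
1 10714.385764366005 [ 1.101000e+00 -6.407000e-01 -6.094000e-01  1.176000e-01  2.034000e-01
  3.800000e-01  2.550000e-02  1.564622e+02] [[ 53.6 -18.9  56.8   0.1   0.4   0. ]
 [-44.7  32.3 -44.8   0.   -0.    0. ]
 [-27.7  44.2   3.    2.8  71.9   0.1]
 [ 19.6 -36.4 -15.1  -2.3  -9.3   0. ]]
[[-0.0, -0.0, 1.0], [0.99, -0.17, -0.0], [0.17, 0.99, 0.0]]
[[-0.0, -0.0, 1.0], [-0.44, -0.9, -0.0], [0.9, -0.44, -0.0]]
[[-0.24, 0.02, 0.97], [-0.95, 0.19, -0.24], [-0.19, -0.98, -0.02]]
[[0.03, 0.0, 1.0], [-1.0, -0.06, 0.03], [0.06, -1.0, -0.0]]
-1 989.885407463998 [ 0.0314  0.2732  0.5846  0.1749  0.0188  0.2687  0.1865 -0.2683] [[ -2.6   1.8  23.2  -0.1  -0.4   0. ]
 [ -4.6  -0.6 -12.    0.   -0.    0. ]
 [ -7.1   1.8 -27.7  -0.2  -1.7   0.1]
 [ 13.   -2.3  16.4  -0.2  -1.    0. ]]
[[0.0, 0.0, 1.0], [-0.84, 0.54, -0.0], [-0.54, -0.84, 0.0]]
[[-0.0, -0.0, 1.0], [0.76, 0.65, 0.0], [-0.65, 0.76, 0.0]]
[[0.01, -0.0, 1.0], [0.03, -1.0, -0.0], [1.0, 0.03, -0.01]]
[[0.0, 0.0, 1.0], [-0.08, -1.0, 0.0], [1.0, -0.08, -0.0]]
```

```bash
sed -i 's/h,r0,L1,L2,e,L3,d,y0=p/h,r0,L1,L2,e,L3,d,y0,u=p/; s/R@\[0,0,L1\]/R@[u,0,L1]/; s/S4=1;S6=1/S4=-1;S6=-1/' fk.py; sed -i 's/in(1,-1)/in(-1,)/; s/.19,0\])/.19,0,0])/' fit.py; python3 fit.py
```

```text
-1 268.53442936489154 [0.0228 0.1552 0.5872 0.2023 0.0302 0.2604 0.1921 0.1125 0.0897] [[ -1.5  -0.3  -4.8  -0.1  -0.4   0. ]
 [ -1.4  -1.2   7.1   0.   -0.    0. ]
 [ -8.8   1.8 -12.7   0.1  -0.1   0.1]
 [ 10.3  -1.6  10.3   0.1   0.4   0. ]]
[[0.0, 0.0, 1.0], [-1.0, 0.0, 0.0], [-0.0, -1.0, 0.0]]
[[-0.0, -0.0, 1.0], [-1.0, 0.0, -0.0], [-0.0, -1.0, -0.0]]
[[0.0, -0.0, 1.0], [-1.0, 0.0, 0.0], [-0.0, -1.0, -0.0]]
[[-0.0, -0.0, 1.0], [-1.0, 0.0, -0.0], [-0.0, -1.0, -0.0]]
```

>>> step_arm:
  increments:
    - {"tx": 0, "ty": 0, "tz": 0, "ax": -4.7, "ay": 0.9, "az": -5.8, "claw": 0.1}
    - {"tx": 0, "ty": 0, "tz": 0, "ax": -4.7, "ay": 0.9, "az": -5.8, "claw": 0.1}
    - {"tx": 0, "ty": 0, "tz": 0, "ax": -4.7, "ay": 0.9, "az": -5.8, "claw": 0.1}
    - {"tx": 0, "ty": 0, "tz": 0, "ax": -4.7, "ay": 0.9, "az": -5.8, "claw": 0.1}

```text
time_s: 2.65
tcp_pos: [0.3862, 0.2835, 0.2969]
eef_rot: [-125.7, -19.6, -126.3]
contact_force: [-0.1, 0.3, 0.4]
gripper_width: 0.0484
```

```bash
python3 w.py
```

```text
2.65 [  85.9   14.   -36.8   35.7  -87.3 -130.2] [386.2 283.5 296.9] F [-0.1  0.3  0.4] 0.04842609928652801
y [-0.631  0.126 -0.766] z [ 0.539 -0.638 -0.549]
```

>>> step_arm:
  increments:
    - {"tx": 0, "ty": -10, "tz": -30, "ax": 0, "ay": 0, "az": 0, "claw": 0.1}
    - {"tx": 0, "ty": -10, "tz": -30, "ax": 0, "ay": 0, "az": 0, "claw": 0.1}
    - {"tx": 0, "ty": 0, "tz": 0, "ax": 0, "ay": 0, "az": 0, "claw": 0.1}

```text
time_s: 2.95
tcp_pos: [0.3863, 0.2604, 0.2348]
eef_rot: [-125.5, -19.7, -126.3]
contact_force: [-0.4, -0.5, 0.3]
gripper_width: 0.0485
```

```bash
python3 w.py
cat > fk.py <<'E'
import numpy as np
from scipy.spatial.transform import Rotation as Ro
from scipy.optimize import least_squares
E_=lambda ax,a:Ro.from_euler(ax,a,degrees=True).as_matrix()
def fk(q,p):
    h,r0,L1,L2,e,L3,d,y0,u,wy,ww,ty,tt=p
    R=E_('z',q[0]+y0);x=np.array([0,0,h])+R@[r0,-d,0]
    R=R@E_('y',q[1]);x=x+R@[u,0,L1]
    R=R@E_('y',-q[2]);x=x+R@[L2,0,e]
    R=R@E_('x',-q[3]);x=x+R@[0,wy,ww];R=R@E_('y',-q[4]);x=x+R@[L3,ty,tt]
    R=R@E_('x',-q[5])
    return x,R@np.array([[0,0,1],[-1,0,0],[0,-1,0]])
E
cat > fit.py <<'E'
from fk import *
D=[([87.955,20.59,.634,-.02,-70.132,-16.506],[.21465,.6395,.24464],[179.91,0,-18.5585]),([58.8,-7.5,-20.3,0,-77.2,-69.9],[.3577,.2202,.3338],[180,0,-101.1]),([99.5,-16.5,-58.1,48.,-77.7,-134.1],[.3554,.2337,.3481],[-129.1,-.1,-101.])]
D+=[tuple(eval(l)) for l in open("log.txt")]
def res(p):
    o=[]
    for q,x,e in D:
        X,R=fk(q,p);o+=list((X-x)*1000)
    return np.array(o+list((np.array(p)-P0)*5))
P0=np.array([.3,0,.6,.45,0,.25,.19,0,0,0,0,0,0])
s=least_squares(res,P0);print(s.cost,s.x.round(4),np.round(s.fun[:-13],1).reshape(-1,3))
np.save("p.npy",s.x)
E
python3 fit.py
```

```text
2.95 [  85.6   16.6  -43.3   36.7  -79.9 -135.3] [386.3 260.4 234.8] F [-0.4 -0.5  0.3] 0.048473042095883365
y [-0.631  0.122 -0.766] z [ 0.54  -0.64  -0.547]
0.9632175804927589 [ 1.988e-01  0.000e+00  6.012e-01  4.626e-01 -1.000e-04  3.593e-01
  1.000e-03  9.900e-03  7.000e-04 -9.550e-02  7.000e-04 -9.550e-02
  2.000e-04] [[ 0.  -0.   0. ]
 [ 0.   0.  -0. ]
 [-0.  -0.   0.1]
 [ 0.  -0.  -0. ]
 [-0.  -0.  -0. ]
 [-0.   0.   0. ]]
```

```bash
cat > ik.py <<'E'
from fk import *
P=np.load("p.npy")
lo=np.array([-176,-82,-58,-173.5,-174.5,-.5])+.5; hi=np.array([176,121.7,71.7,95.5,-.11,173.6])-.5
lo[5]=-173.2
def ik(x,R,q0):
    f=lambda q:np.r_[(lambda X,Q:np.r_[(X-x)*1000,(Ro.from_matrix(Q@R.T).as_rotvec())*200])(*fk(q,P))]
    s=least_squares(f,np.clip(q0,lo+.01,hi-.01),bounds=(lo,hi));return s.x,np.abs(s.fun).max()
yaw=np.radians(-10.9);X=np.array([np.cos(yaw),np.sin(yaw),0]);Y=np.array([-X[1],X[0],0]);Z=np.array([0,0,1.])
bin0=np.array([.545,.175,.08]);edge=bin0+.055*X
def barp(th):
    t=np.radians(th);return edge+X*(-.16*np.cos(t)+.04*np.sin(t))+Z*(.16*np.sin(t)+.04*np.cos(t))
def tool(phi,psi):
    p,s=np.radians([phi,psi]);a=np.sin(p)*X-np.cos(p)*Z;j=np.cos(p)*X+np.sin(p)*Z
    a=a*np.cos(s)-Y*np.sin(s);y=-j;return np.stack([np.cross(y,a),y,a],1)
def boxd(pts,lo_,hi_): # distance of points to a box
    d=np.maximum(np.maximum(lo_-pts,pts-hi_),0);return np.linalg.norm(d,axis=1).min()
def clear(phi,psi,gap=.04):
    R=tool(phi,psi);h=np.linspace(-.03,.086,25);yy=np.linspace(-.09,.09,37)
    pts=np.array([X*(.027+(.086-k)*.2126)+Z*k+Y*v for k in h for v in yy])@R
    o=gap/2+.021
    return boxd(pts,[-.039,-.0965,-.25],[.039,.0965,-.047])*1000,boxd(pts,[-.0095,-o,-.047],[.0095,o,.019])*1000
E
python3 - <<'E'
from ik import *
q0=np.array([85.6,16.6,-43.3,36.7,-79.9,-135.3])
for phi in(45,50,55,60,65):
  for psi in(0,10,20,30,40):
    R=tool(phi,psi);q,o=q0,[]
    for x in(barp(0)-.1*R[:,2],barp(0),barp(20),barp(40),barp(60),barp(67)):
        q,e=ik(x,R,q);o.append(round(float(e),1))
    print(phi,psi,np.round(clear(phi,psi),0),o,q.round(0))
E
```

```text
45 0 [5. 1.] [36.3, 49.0, 39.3, 27.1, 14.3, 9.5] [  34.    0.  -57.   89.  -30. -126.]
45 10 [0. 0.] [14.0, 27.5, 20.0, 10.1, 0.0, 0.0] [  44.    4.  -56.   79.  -43. -127.]
45 20 [0. 0.] [0.0, 12.4, 3.8, 0.0, 0.0, 0.0] [  52.   10.  -50.   66.  -55. -123.]
45 30 [0. 1.] [0.0, 0.0, 0.0, 0.0, 0.0, 0.0] [  56.   16.  -43.   57.  -66. -120.]
45 40 [0. 0.] [0.0, 0.0, 0.0, 0.0, 0.0, 0.0] [  57.   22.  -36.   50.  -75. -119.]
50 0 [12.  1.] [40.9, 51.3, 45.2, 35.3, 23.4, 18.5] [  36.    1.  -57.   91.  -34. -130.]
50 10 [5. 0.] [21.2, 34.2, 24.8, 16.9, 7.3, 3.7] [  43.    5.  -57.   86.  -45. -134.]
50 20 [0. 0.] [0.8, 18.6, 10.1, 1.2, 0.0, 0.0] [  51.   10.  -53.   73.  -56. -131.]
50 30 [0. 0.] [0.0, 0.0, 0.0, 0.0, 0.0, 0.0] [  56.   16.  -46.   62.  -66. -128.]
50 40 [0. 0.] [0.0, 0.0, 0.0, 0.0, 0.0, 0.0] [  58.   23.  -39.   54.  -75. -125.]
55 0 [20.  1.] [46.4, 54.9, 48.6, 41.5, 31.1, 26.4] [  37.    3.  -57.   93.  -38. -133.]
55 10 [12.  1.] [29.4, 42.8, 32.4, 22.1, 13.9, 10.6] [  45.    7.  -57.   87.  -49. -138.]
55 20 [4. 1.] [6.5, 24.7, 16.5, 7.7, 0.0, 0.0] [  51.   11.  -56.  
[... 359 characters left out ...]
142.]
60 20 [11.  3.] [11.9, 30.4, 22.9, 14.2, 5.1, 1.8] [  50.   13.  -57.   85.  -62. -146.]
60 30 [3. 3.] [0.0, 7.2, 1.2, 0.0, 0.0, 0.0] [  56.   18.  -51.   71.  -70. -142.]
60 40 [0. 3.] [0.0, 0.0, 0.0, 0.0, 0.0, 0.0] [  58.   24.  -43.   60.  -78. -139.]
65 0 [35.  5.] [70.0, 78.7, 65.3, 51.4, 41.2, 38.0] [  41.    7.  -57.   95.  -48. -142.]
65 10 [28.  4.] [44.7, 58.5, 49.6, 39.1, 28.3, 24.2] [  48.   11.  -57.   89.  -59. -147.]
65 20 [19.  4.] [16.5, 35.2, 28.8, 20.7, 11.5, 8.0] [  51.   15.  -57.   85.  -66. -151.]
65 30 [10.  3.] [0.0, 10.4, 5.4, 0.0, 0.0, 0.0] [  56.   20.  -53.   75.  -72. -149.]
65 40 [0. 3.] [0.0, 0.0, 0.0, 0.0, 0.0, 0.0] [  59.   26.  -45.   63.  -79. -145.]
```

```bash
python3 - <<'E'
from ik import *
rng=np.random.default_rng(0)
seeds=[np.array([85.6,16.6,-43.3,36.7,-79.9,-135.3]),np.array([30,10,-50,-60,-60,60.]),np.array([10,10,-50,-120,-60,0.]),np.array([-30,10,-50,-40,-80,40.])]
for phi in(50,60,70,80):
  for psi in(-60,-45,-30,30,35,40,45):
    R=tool(phi,psi);best=None
    for s in seeds:
     for fl in(0,1):
      Rf=R@np.diag([-1,-1,1]) if fl else R
      q,o=s,[]
      q1,e1=ik(barp(0),Rf,q)
      if best is None or e1<best[0]-.05: best=(e1,q1,Rf)
    e1,q,Rf=best;qp,ep=ik(barp(0)-.1*Rf[:,2],Rf,q)
    o=[ep,e1]
    for th in(20,40,60,67): q,e=ik(barp(th),Rf,q);o.append(e)
    print(phi,psi,np.round(clear(phi,psi,.03),0),np.round(o,1),best[1].round(0),q.round(0))
E
```

```text
50 -60 [0. 5.] [0. 0. 0. 0. 0. 0.] [-22.  27. -42. -95. -68. -59.] [-14.  13. -23. -86. -63. -94.]
50 -45 [0. 4.] [0. 0. 0. 0. 0. 0.] [ -18.   15.  -48. -104.  -52.  -60.] [  -3.    3.  -27.  -83.  -39. -106.]
50 -30 [0. 3.] [6.  0.  0.  5.9 6.5 6. ] [  -9.    4.  -52. -118.  -33.  121.] [ 27.  -3. -34. -53.  -1.  30.]
50 30 [0. 3.] [0. 0. 0. 0. 0. 0.] [  73.   23.  -57.   54.  -62. -148.] [  56.   16.  -46.   62.  -66. -128.]
50 35 [0. 4.] [0. 0. 0. 0. 0. 0.] [  74.   26.  -53.   48.  -65. -145.] [  57.   19.  -43.   57.  -71. -127.]
50 40 [0. 4.] [0. 0. 0. 0. 0. 0.] [  74.   29.  -49.   44.  -69. -142.] [  58.   23.  -39.   54.  -75. -125.]
50 45 [0. 4.] [0. 0. 0. 0. 0. 0.] [  73.   32.  -45.   40.  -73. -140.] [  58.   26.  -35.   51.  -80. -125.]
60 -60 [0. 7.] [0. 0. 0. 0. 0. 0.] [-26.  33. -45. -98. -73. -39.] [-17.  15. -26. -92. -65. -78.]
60 -45 [0. 6.] [0. 0. 0. 0. 0. 0.] [ -27.   28.  -55. -112.  -67.  -29.] [-11.   5. -32. -97. -45. -81.]
60 -30 [3. 5.] [ 5.9 12.7  0.   0.   0.   0. ] [ -18.   11.  -57. -124.  -47.  142.] [   1.   -2.  -34. -102.  -20.   96.]
60 30 [3. 5.
[... 1325 characters left out ...]
.   22.  -31. -101.  -75.  -45.]
80 -45 [17. 12.] [18.9  7.8  1.2  0.   0.   0. ] [ -32.   65.  -57. -111.  -96.   23.] [ -23.   17.  -42. -115.  -68.  -35.]
80 -30 [33. 11.] [45.2 36.2 26.7 12.   0.   0. ] [ -17.   96.  -57. -114. -134.   50.] [ -21.   16.  -53. -135.  -66.  -20.]
80 30 [33. 11.] [ 0.  14.7 13.7  9.7  2.7  0. ] [ 79.  41. -57.  56. -77.  -1.] [ 56.  26. -57.  82. -82.  11.]
80 35 [28. 12.] [0.  0.9 0.  0.  0.  0. ] [ 79.  41. -57.  56. -77.  -1.] [ 58.  29. -53.  75. -84.  14.]
80 40 [23. 12.] [0. 0. 0. 0. 0. 0.] [ 79.  42. -53.  51. -79.   2.] [ 59.  31. -49.  69. -86.  16.]
80 45 [17. 12.] [0. 0. 0. 0. 0. 0.] [ 77.  44. -49.  46. -81.   5.] [ 59.  33. -45.  64. -88.  18.]
```

```bash
python3 - <<'E'
from ik import *
from plant import r
import pickle
from h import ray
c=pickle.load(open("scene.pkl","rb"))
for n,u,v in(("brush",470,297),("brush",503,251),("cup",448,340)):print(n,ray(c,u,v,.005).round(3))
s=r.get_state();q=np.array(s["joints"]);x0=s["tcp_pos"];R0=E_('xyz',s["eef_rot"])
F=np.diag([-1.,-1,1]);Rt=tool(76,40)@F
print("clear",clear(76,40,.03),"bar",barp(0))
xt=barp(0)-.12*Rt[:,2]
dv=Ro.from_matrix(Rt@R0.T).as_rotvec(degrees=True);N=24
print("dx mm",(xt-x0)*1000,"rotvec",dv,"per row",(xt-x0)*1000/N,dv/N,np.linalg.norm(dv))
qs=[q]
for i in range(1,N+1):
    Ri=Ro.from_rotvec(dv*i/N,degrees=True).as_matrix()@R0
    q,e=ik(x0+(xt-x0)*i/N,Ri,q);qs.append(q)
    if i%4==0:print(i,q.round(0),round(e,2))
print("max step",np.abs(np.diff(qs,axis=0)).max(0).round(1))
q2,e=ik(barp(0),Rt,q);print(q2.round(0),e)
E
```

```text
brush [0.433 0.448 0.005]
brush [0.227 0.431 0.005]
cup [0.576 0.477 0.005]
clear (np.float64(16.328304088620698), np.float64(9.977739785306138)) bar [0.44189434 0.19485502 0.12      ]
dx mm [-17.40430776  27.08395677 -92.56123383] rotvec [-99.96743365 115.95812261  61.22005502] per row [-0.72517949  1.1284982  -3.85671808] [-4.16530974  4.83158844  2.55083563] 164.8868373375659
4 [  84.   21.  -39.   33.  -82. -108.] 0.0
8 [ 84.  26. -37.  31. -85. -82.] 0.0
12 [ 85.  31. -36.  31. -87. -57.] 0.0
16 [ 86.  36. -37.  32. -88. -33.] 0.0
20 [ 88.  39. -39.  34. -87. -10.] 0.0
24 [ 90.  41. -42.  37. -85.  13.] 0.0
max step [0.6 1.3 1.  1.  0.7 7.1]
[ 78.  40. -53.  51. -77.   6.] 1.8041124150158794e-13
```

```bash
python3 - <<'E'
from ik import *
def pts(q):
    o=[]
    for k in range(3):
        p=P.copy()
        if k<2:p[5]=0;p[11]=0;p[12]=0
        if k<1:p[9]=0;p[10]=0
        if k==2:p[5]=0
        o.append(fk(q,p)[0].round(3))
    return o
for psi in(40,):
  for phi in(70,76,80):
    R=tool(phi,psi)@np.diag([-1.,-1,1])
    for d in(.12,0):
        q,e=ik(barp(0)-d*R[:,2],R,np.array([78.,40,-53,51,-77,6]));print(phi,d,q.round(0),*pts(q))
E
```

```text
70 0.12 [ 89.  37. -42.  37. -84.  20.] [0.007 0.452 0.224] [0.084 0.507 0.235] [0.161 0.563 0.246]
70 0 [ 77.  37. -53.  50. -75.  13.] [0.08  0.354 0.215] [0.156 0.413 0.214] [0.232 0.471 0.214]
76 0.12 [ 90.  41. -42.  37. -85.  13.] [-0.     0.448  0.195] [0.075 0.507 0.202] [0.15  0.565 0.209]
76 0 [ 78.  40. -53.  51. -77.   6.] [0.075 0.352 0.196] [0.149 0.412 0.191] [0.223 0.472 0.187]
80 0.12 [ 91.  43. -42.  38. -86.   9.] [-0.004  0.447  0.175] [0.07  0.507 0.18 ] [0.145 0.566 0.184]
80 0 [ 79.  42. -53.  51. -79.   2.] [0.072 0.352 0.183] [0.146 0.413 0.175] [0.219 0.473 0.168]
```

>>> step_arm:
  increments:
    - {"tx": -0.7, "ty": 1.1, "tz": -3.9, "ax": -4.17, "ay": 4.83, "az": 2.55, "claw": -0.3}
    - {"tx": -0.7, "ty": 1.1, "tz": -3.9, "ax": -4.17, "ay": 4.83, "az": 2.55, "claw": -0.3}
    - {"tx": -0.7, "ty": 1.1, "tz": -3.9, "ax": -4.17, "ay": 4.83, "az": 2.55, "claw": -0.3}
    - {"tx": -0.7, "ty": 1.1, "tz": -3.9, "ax": -4.17, "ay": 4.83, "az": 2.55, "claw": -0.3}
    - {"tx": -0.7, "ty": 1.1, "tz": -3.9, "ax": -4.17, "ay": 4.83, "az": 2.55, "claw": -0.3}
    - {"tx": -0.7, "ty": 1.1, "tz": -3.9, "ax": -4.17, "ay": 4.83, "az": 2.55, "claw": -0.3}
    - {"tx": -0.7, "ty": 1.1, "tz": -3.9, "ax": -4.17, "ay": 4.83, "az": 2.55, "claw": -0.3}
    - {"tx": -0.7, "ty": 1.1, "tz": -3.9, "ax": -4.17, "ay": 4.83, "az": 2.55, "claw": -0.3}
    - {"tx": -0.7, "ty": 1.1, "tz": -3.9, "ax": -4.17, "ay": 4.83, "az": 2.55, "claw": -0.3}
    - {"tx": -0.7, "ty": 1.1, "tz": -3.9, "ax": -4.17, "ay": 4.83, "az": 2.55, "claw": -0.3}
    - {"tx": -0.7, "ty": 1.1, "tz": -3.9, "ax": -4.17, "ay": 4.83, "az": 2.55, "claw": -0.3}
    - {"tx": -0.7, "ty": 1.1, "tz": -3.9, "ax": -4.17, "ay": 4.83, "az": 2.55, "claw": -0.3}

```text
time_s: 4.15
tcp_pos: [0.3782, 0.2776, 0.1916]
eef_rot: [139.8, -59.6, -17.3]
contact_force: [-0.5, -0.9, 1.0]
gripper_width: 0.0305
```

>>> step_arm:
  increments:
    - {"tx": -0.7, "ty": 1.1, "tz": -3.9, "ax": -4.17, "ay": 4.83, "az": 2.55, "claw": -0.3}
    - {"tx": -0.7, "ty": 1.1, "tz": -3.9, "ax": -4.17, "ay": 4.83, "az": 2.55, "claw": -0.3}
    - {"tx": -0.7, "ty": 1.1, "tz": -3.9, "ax": -4.17, "ay": 4.83, "az": 2.55, "claw": -0.3}
    - {"tx": -0.7, "ty": 1.1, "tz": -3.9, "ax": -4.17, "ay": 4.83, "az": 2.55, "claw": -0.3}
    - {"tx": -0.7, "ty": 1.1, "tz": -3.9, "ax": -4.17, "ay": 4.83, "az": 2.55, "claw": -0.3}
    - {"tx": -0.7, "ty": 1.1, "tz": -3.9, "ax": -4.17, "ay": 4.83, "az": 2.55, "claw": -0.3}
    - {"tx": -0.7, "ty": 1.1, "tz": -3.9, "ax": -4.17, "ay": 4.83, "az": 2.55, "claw": -0.3}
    - {"tx": -0.7, "ty": 1.1, "tz": -3.9, "ax": -4.17, "ay": 4.83, "az": 2.55, "claw": -0.3}
    - {"tx": -0.7, "ty": 1.1, "tz": -3.9, "ax": -4.17, "ay": 4.83, "az": 2.55, "claw": -0.3}
    - {"tx": -0.7, "ty": 1.1, "tz": -3.9, "ax": -4.17, "ay": 4.83, "az": 2.55, "claw": -0.3}
    - {"tx": -0.7, "ty": 1.1, "tz": -3.9, "ax": -4.17, "ay": 4.83, "az": 2.55, "claw": -0.3}
    - {"tx": -0.7, "ty": 1.1, "tz": -3.9, "ax": -4.17, "ay": 4.83, "az": 2.55, "claw": -0.3}

```text
time_s: 5.35
tcp_pos: [0.3698, 0.2912, 0.1445]
eef_rot: [100.8, 9.1, 39.7]
contact_force: [-0.3, -0.7, -0.1]
gripper_width: 0.0307
```

```bash
python3 w.py; python3 - <<'E'
from plant import optics,r
import cv2,pickle
from h import *
from ik import *
c={n:optics.capture(n) for n in("scene","side","wrist")}
pickle.dump(c,open("c2.pkl","wb"))
W=cloud(c["wrist"]);d=W-bin0
bx=d@X;by=d@Y;z=W[...,2];print("wrist cam",(-c["wrist"]["R"].T@c["wrist"]["t"]).round(3))
for n in c:
    W=cloud(c[n]);d=W-bin0;bx=d@X;by=d@Y;z=W[...,2]
    m=(bx<-.09)&(bx>-.125)&(abs(by)<.06)&(z>.10)&(z<.14)
    for a,b in((-.05,-.02),(-.02,.02),(.02,.05)):
        k=m&(by>a)&(by<b)
        if k.sum()>3:print(n,a,k.sum(),np.percentile(bx[k],[5,50,95]).round(4),np.percentile(z[k],[5,50,95]).round(4))
s=r.get_state();R0=E_('xyz',s["eef_rot"]);Rt=tool(76,40)@np.diag([-1.,-1,1])
xt=barp(0);print("rem",((xt-s["tcp_pos"])*1000).round(1),Ro.from_matrix(Rt@R0.T).as_rotvec(degrees=True).round(2))
cv2.imwrite("pics/c2.png",np.hstack([cv2.resize(c["wrist"]["image"],(400,250)),cv2.resize(c["side"]["image"][130:330,120:440],(400,250))]))
E
```

```text
5.35 [ 90.   40.7 -41.6  37.4 -85.4  13.9] [369.8 291.2 144.5] F [-0.3 -0.7 -0.1] 0.030743847411854184
y [ 0.238 -0.045  0.97 ] z [ 0.604 -0.775 -0.184]
wrist cam [0.342 0.445 0.16 ]
side -0.05 52 [-0.1119 -0.1081 -0.0947] [0.119  0.1258 0.13  ]
side -0.02 66 [-0.1119 -0.1084 -0.1005] [0.1184 0.1259 0.1293]
side 0.02 53 [-0.1116 -0.1072 -0.0995] [0.1183 0.1254 0.1296]
wrist -0.05 269 [-0.1109 -0.1096 -0.1043] [0.1159 0.1231 0.1277]
wrist -0.02 486 [-0.1108 -0.1097 -0.1051] [0.1158 0.1225 0.1276]
wrist 0.02 504 [-0.1107 -0.1095 -0.1051] [0.1158 0.1226 0.1278]
rem [ 72.3 -95.9 -24.5] [-0.1   0.26  0.4 ]
```

View pics/c2.png

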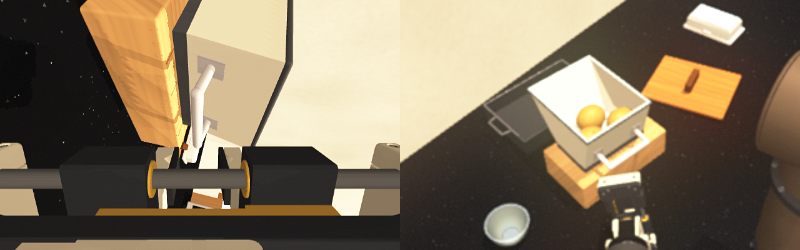

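The wrist view (left half) shows the bar at about (203,110), straight ahead of the open fingers. The side view (right half) shows the gripper at (625,205), behind the bar and clear of the cup. Measured bar position agrees within 1–2 mm.

>>> step_arm:
  increments:
    - {"tx": 9, "ty": -12, "tz": -3, "ax": 0, "ay": 0.1, "az": 0.1, "claw": -0.3}
    - {"tx": 9, "ty": -12, "tz": -3, "ax": 0, "ay": 0.1, "az": 0.1, "claw": -0.3}
    - {"tx": 9, "ty": -12, "tz": -3, "ax": 0, "ay": 0, "az": 0.1, "claw": -0.3}
    - {"tx": 9, "ty": -12, "tz": -3, "ax": 0, "ay": 0, "az": 0.1, "claw": -0.3}
    - {"tx": 9, "ty": -12, "tz": -3, "ax": 0, "ay": 0, "az": 0, "claw": -0.3}
    - {"tx": 9, "ty": -12, "tz": -3, "ax": 0, "ay": 0, "az": 0, "claw": -0.3}
    - {"tx": 9, "ty": -12, "tz": -3, "ax": 0, "ay": 0, "az": 0, "claw": -0.3}
    - {"tx": 9, "ty": -12, "tz": -3, "ax": 0, "ay": 0, "az": 0, "claw": -0.3}
    - {"tx": 0, "ty": 0, "tz": 0, "ax": 0, "ay": 0, "az": 0, "claw": -0.3}

```text
time_s: 6.4
tcp_pos: [0.4422, 0.1913, 0.1198]
eef_rot: [100.7, 9.1, 39.8]
contact_force: [-0.3, 0.3, -0.6]
gripper_width: 0.0305
```

```bash
cat > rem.py <<'E'
from ik import *
from plant import r
s=r.get_state();R0=E_('xyz',s["eef_rot"]);Rt=tool(76,40)@np.diag([-1.,-1,1])
print("rem",((barp(0)-s["tcp_pos"])*1000).round(1),Ro.from_matrix(Rt@R0.T).as_rotvec(degrees=True).round(2),s["contact_force"].round(1),s["joints"].round(1),s["gripper_width"])
E
python3 rem.py
```

```text
rem [-0.3  3.6  0.2] [ 0.12 -0.04  0.13] [-0.3  0.3 -0.6] [ 77.9  40.2 -53.6  50.8 -77.    6.2] 0.030468522912910037
```

Close on the bar.

>>> step_arm:
  increments:
    - {"tx": 0, "ty": 0, "tz": 0, "ax": 0, "ay": 0, "az": 0, "claw": -1}
    - {"tx": 0, "ty": 0, "tz": 0, "ax": 0, "ay": 0, "az": 0, "claw": -1}
    - {"tx": 0, "ty": 0, "tz": 0, "ax": 0, "ay": 0, "az": 0, "claw": -1}
    - {"tx": 0, "ty": 0, "tz": 0, "ax": 0, "ay": 0, "az": 0, "claw": -1}
    - {"tx": 0, "ty": 0, "tz": 0, "ax": 0, "ay": 0, "az": 0, "claw": -1}
  newtons: 40

```text
time_s: 6.9
tcp_pos: [0.4417, 0.1948, 0.1205]
eef_rot: [100.7, 8.9, 40.0]
contact_force: [6.8, -1.6, 3.2]
gripper_width: 0.013
```

```bash
python3 rem.py; cat > arc.py <<'E'
from ik import *
# increments for dtheta segments, tool turning 0.4*theta about Y
q=np.array([77.9,40.2,-53.6,50.8,-77,6.2]);F=np.diag([-1.,-1,1]);off=np.array([.0003,-.0036,0])
prev=barp(0)
for th in range(0,70,3):
    x=barp(th);q,e=ik(x+off,tool(76-.4*th,40)@F,q);print(th,((x-prev)*1000).round(1),q.round(0),round(e,2),((x+off)*1000).round(0));prev=x
print("rot per 3deg",(Y*1.2).round(2))
E
python3 arc.py
```

```text
rem [ 0.2  0.  -0.5] [ 0.07  0.06 -0.11] [ 6.8 -1.6  3.2] [ 78.2  40.2 -53.4  50.8 -77.1   6.3] 0.013023634931593777
0 [0. 0. 0.] [ 78.  40. -54.  51. -77.   6.] 0.0 [442. 191. 120.]
3 [ 2.3 -0.4  8.3] [ 77.  39. -54.  51. -77.   8.] 0.0 [444. 191. 128.]
6 [ 2.7 -0.5  8.2] [ 77.  37. -54.  51. -77.  10.] 0.0 [447. 190. 137.]
9 [ 3.1 -0.6  8. ] [ 76.  36. -53.  51. -77.  12.] 0.0 [450. 190. 145.]
12 [ 3.5 -0.7  7.9] [ 76.  34. -53.  51. -77.  15.] 0.0 [454. 189. 152.]
15 [ 3.9 -0.8  7.7] [ 75.  33. -53.  51. -78.  17.] 0.0 [458. 188. 160.]
18 [ 4.3 -0.8  7.4] [ 74.  32. -52.  52. -78.  19.] 0.0 [462. 187. 167.]
21 [ 4.7 -0.9  7.2] [ 73.  30. -52.  52. -78.  21.] 0.0 [467. 187. 175.]
24 [ 5.  -1.   6.9] [ 73.  29. -51.  52. -78.  24.] 0.0 [472. 186. 182.]
27 [ 5.4 -1.   6.7] [ 72.  28. -51.  52. -78.  26.] 0.0 [477. 185. 188.]
30 [ 5.7 -1.1  6.4] [ 71.  27. -50.  52. -78.  28.] 0.0 [483. 183. 195.]
33 [ 6.1 -1.2  6. ] [ 70.  26. -49.  53. -78.  30.] 0.0 [489. 182. 201.]
36 [ 6.4 -1.2  5.7] [ 69.  25. -49.  53. -78.  33.] 0.0 [495. 181. 206.]
39 [ 6.6 -1.3  5.4] [ 68.  25. -48.  53. -78.  35.] 0.0 [502. 180. 212.]
42 [ 6.9 -1.3  5. ] [ 67.  24. -47.  53. -77.  37.] 0.0 [509. 178. 217.]
45 [ 7.2 -1.4  4.6] [ 65.  24. -46.  53. -77.  39.] 0.0 [516. 177. 221.]
48 [ 7.4 -1.4  4.2] [ 64.  23. -45.  54. -77.  42.] 0.0 [523. 176. 226.]
51 [ 7.6 -1.5  3.8] [ 63.  23. -44.  54. -77.  44.] 0.0 [531. 174. 230.]
54 [ 7.8 -1.5  3.4] [ 62.  23. -43.  54. -77.  46.] 0.0 [539. 173. 233.]
57 [ 7.9 -1.5  3. ] [ 61.  22. -42.  54. -76.  48.] 0.0 [547. 171. 236.]
60 [ 8.1 -1.6  2.6] [ 60.  22. -41.  54. -76.  51.] 0.0 [555. 170. 239.]
63 [ 8.2 -1.6  2.2] [ 59.  22. -40.  54. -76.  53.] 0.0 [563. 168. 241.]
66 [ 8.3 -1.6  1.7] [ 58.  22. -39.  54. -75.  55.] 0.0 [571. 166. 242.]
69 [ 8.4 -1.6  1.3] [ 57.  22. -38.  53. -75.  57.] 0.0 [580. 165. 244.]
rot per 3deg [0.23 1.18 0.  ]
```

>>> step_arm:
  increments:
    - {"tx": 1.1, "ty": -0.2, "tz": 4.2, "ax": 0.11, "ay": 0.6, "az": 0, "claw": -1}
    - {"tx": 1.2, "ty": -0.2, "tz": 4.1, "ax": 0.11, "ay": 0.6, "az": 0, "claw": -1}
    - {"tx": 2.7, "ty": -0.5, "tz": 8.2, "ax": 0.23, "ay": 1.18, "az": 0, "claw": -1}
    - {"tx": 3.1, "ty": -0.6, "tz": 8.0, "ax": 0.23, "ay": 1.18, "az": 0, "claw": -1}
    - {"tx": 3.5, "ty": -0.7, "tz": 7.9, "ax": 0.23, "ay": 1.18, "az": 0, "claw": -1}
    - {"tx": 3.9, "ty": -0.8, "tz": 7.7, "ax": 0.23, "ay": 1.18, "az": 0, "claw": -1}
    - {"tx": 4.3, "ty": -0.8, "tz": 7.4, "ax": 0.23, "ay": 1.18, "az": 0, "claw": -1}
    - {"tx": 4.7, "ty": -0.9, "tz": 7.2, "ax": 0.23, "ay": 1.18, "az": 0, "claw": -1}
    - {"tx": 2.5, "ty": -0.5, "tz": 3.5, "ax": 0.11, "ay": 0.6, "az": 0, "claw": -1}

```text
time_s: 7.8
tcp_pos: [0.4685, 0.1894, 0.1785]
eef_rot: [108.2, 14.6, 41.5]
contact_force: [-7.0, 1.8, -3.5]
gripper_width: 0.0134
```

```bash
python3 w.py; python3 - <<'E'
from plant import optics
import pickle
from h import *
from ik import *
from scipy.spatial.transform import Rotation as Ro
for n in("side","scene"):
    c=optics.capture(n);W=cloud(c);d=W-edge;bx=d@X;by=d@Y;z=W[...,2]-.08
    # side wall outer faces -> use rim: highest line profile; print extreme points of bin cloud in XZ
    m=(abs(by)<.1)&(bx>-.3)&(bx<.25)&(z>-.02)&(z<.25);hsv=cv2.cvtColor(c["image"],cv2.COLOR_BGR2HSV)
    k=m&(hsv[...,1]<70)&(hsv[...,2]>110)
    p=np.c_[bx[k],z[k]]*1000
    far=p[np.argmax(p[:,0])];top=p[np.argmax(p[:,1])];print(n,k.sum(),"front-most",far.round(0),"top",top.round(0))
for th in(20,24):
    t=np.radians(th)
    for nm,(a,b) in dict(lip=(92,126),back=(-133,126)).items():print(th,nm,round(a*np.cos(t)+b*np.sin(t)),round(-a*np.sin(t)+b*np.cos(t)))
E
```

```text
7.8 [ 73.3  29.7 -51.2  51.6 -77.9  22.7] [468.5 189.4 178.5] F [-7.   1.8 -3.5] 0.013382449986634406
y [ 0.386 -0.076  0.919] z [ 0.571 -0.763 -0.303]
side 2882 front-most [137.  78.] top [-177.  225.]
scene 7098 front-most [137.  80.] top [-176.  222.]
20 lip 130 87
20 back -82 164
24 lip 135 78
24 back -70 169
```

>>> step_arm:
  increments:
    - {"tx": 5.0, "ty": -1.0, "tz": 6.9, "ax": 0.23, "ay": 1.18, "az": 0, "claw": -1}
    - {"tx": 5.4, "ty": -1.0, "tz": 6.7, "ax": 0.23, "ay": 1.18, "az": 0, "claw": -1}
    - {"tx": 5.7, "ty": -1.1, "tz": 6.4, "ax": 0.23, "ay": 1.18, "az": 0, "claw": -1}
    - {"tx": 6.1, "ty": -1.2, "tz": 6.0, "ax": 0.23, "ay": 1.18, "az": 0, "claw": -1}
    - {"tx": 6.4, "ty": -1.2, "tz": 5.7, "ax": 0.23, "ay": 1.18, "az": 0, "claw": -1}
    - {"tx": 6.6, "ty": -1.3, "tz": 5.4, "ax": 0.23, "ay": 1.18, "az": 0, "claw": -1}
    - {"tx": 6.9, "ty": -1.3, "tz": 5.0, "ax": 0.23, "ay": 1.18, "az": 0, "claw": -1}
    - {"tx": 7.2, "ty": -1.4, "tz": 4.6, "ax": 0.23, "ay": 1.18, "az": 0, "claw": -1}
    - {"tx": 7.4, "ty": -1.4, "tz": 4.2, "ax": 0.23, "ay": 1.18, "az": 0, "claw": -1}
    - {"tx": 7.6, "ty": -1.5, "tz": 3.8, "ax": 0.23, "ay": 1.18, "az": 0, "claw": -1}
    - {"tx": 4.0, "ty": -0.8, "tz": 1.7, "ax": 0.11, "ay": 0.6, "az": 0, "claw": -1}

```text
time_s: 9.0
tcp_pos: [0.5371, 0.1758, 0.235]
eef_rot: [118.9, 22.0, 44.9]
contact_force: [-2.6, 2.3, -0.2]
gripper_width: 0.0133
```

```bash
cat > look.py <<'E'
import sys
from plant import optics,r
from h import *
from ik import *
c=optics.capture("scene");W=cloud(c);d=W-edge;bx=d@X;by=d@Y;z=W[...,2]-.08
hsv=cv2.cvtColor(c["image"],cv2.COLOR_BGR2HSV);m=(abs(by)<.1)&(bx>-.3)&(bx<.25)&(z>-.08)&(z<.25)
k=m&(hsv[...,1]<70)&(hsv[...,2]>110)
p=np.c_[bx[k],z[k]]*1000;print("front-most",np.median(p[np.argsort(p[:,0])[-15:]],0).round(0))
o=((hsv[...,0]>8)&(hsv[...,0]<28)&(hsv[...,1]>90)&(hsv[...,2]>70)&(bx>.06)&(W[...,2]>.005)&(abs(by)<.16)&(bx<.36)).astype(np.uint8)
n,l,st,_=cv2.connectedComponentsWithStats(o)
for i in range(1,n):
    if st[i,4]>40:print("orange",st[i].tolist(),np.nanmedian(W[l==i],0).round(3))
s=r.get_state();rel=s["tcp_pos"]-edge;print(s["time_s"],"tcp rel edge",rel@X*1000,rel[2]*1000,"theta",14.04+np.degrees(np.arctan2(rel[2],-(rel@X)))-28.07,"F",s["contact_force"].round(1),s["gripper_width"])
cv2.imwrite("pics/"+sys.argv[1],cv2.resize(c["image"][130:370,220:460],(480,480)))
E
python3 look.py l1.png
```

```text
front-most [250. -76.]
orange [334, 244, 10, 15, 69] [0.662 0.157 0.132]
9.05 tcp rel edge -62.61709429531251 155.23567390176285 theta 54.00243148650858 F [-0.7  0.6  0.9] 0.012602569990860946
```

View pics/l1.png

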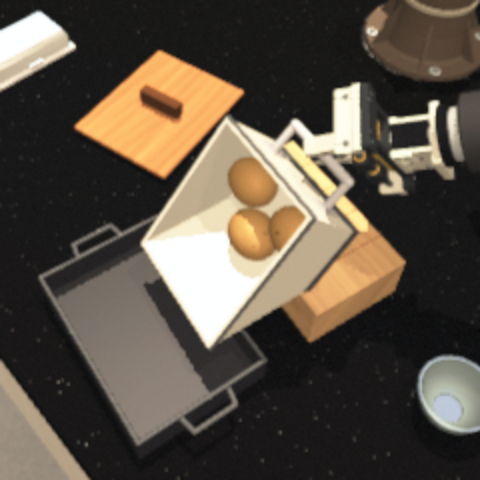

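The bin is rocked to about 54° and the potatoes at (250,215) are still in it. The lip, at (145,240) to (210,345), is over the pan. I'll continue slowly.

>>> step_arm:
  increments:
    - {"tx": 3.9, "ty": -0.8, "tz": 1.6, "ax": 0.11, "ay": 0.6, "az": 0, "claw": -1}
    - {"tx": 4.0, "ty": -0.8, "tz": 1.4, "ax": 0.11, "ay": 0.6, "az": 0, "claw": -1}
    - {"tx": 2.7, "ty": -0.5, "tz": 0.9, "ax": 0.08, "ay": 0.4, "az": 0, "claw": -1}
    - {"tx": 2.7, "ty": -0.5, "tz": 0.9, "ax": 0.08, "ay": 0.4, "az": 0, "claw": -1}
    - {"tx": 0, "ty": 0, "tz": 0, "ax": 0, "ay": 0, "az": 0, "claw": -1}
    - {"tx": 0, "ty": 0, "tz": 0, "ax": 0, "ay": 0, "az": 0, "claw": -1}
    - {"tx": 0, "ty": 0, "tz": 0, "ax": 0, "ay": 0, "az": 0, "claw": -1}
    - {"tx": 0, "ty": 0, "tz": 0, "ax": 0, "ay": 0, "az": 0, "claw": -1}
    - {"tx": 0, "ty": 0, "tz": 0, "ax": 0, "ay": 0, "az": 0, "claw": -1}

```text
time_s: 9.95
tcp_pos: [0.5504, 0.1733, 0.2397]
eef_rot: [120.6, 23.1, 45.6]
contact_force: [-1.1, 0.9, 5.1]
gripper_width: 0.0131
```

```bash
python3 look.py l2.png
```

```text
front-most [250. -77.]
orange [291, 241, 24, 27, 503] [0.736 0.102 0.125]
orange [308, 268, 25, 29, 576] [0.755 0.192 0.126]
orange [276, 278, 25, 29, 523] [0.81  0.13  0.055]
10.0 tcp rel edge -49.382084540721465 159.65926350052118 theta 58.783333899746985 F [-3.3  2.1  5.8] 0.013075103532512357
```

View pics/l2.png

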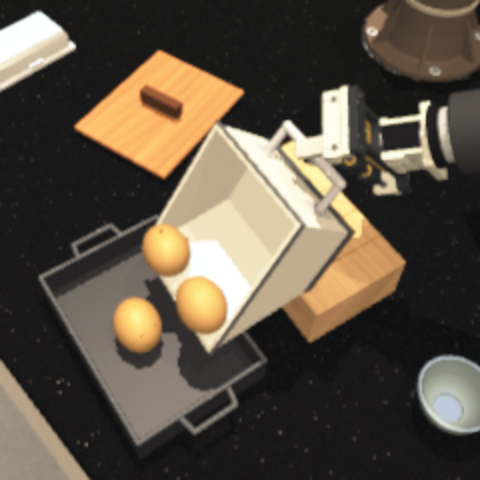

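One potato is in the pan at (137,325), and two are at the lip at (165,250) and (200,305). I'll wait with a little more tilt.

>>> step_arm:
  increments:
    - {"tx": 2.7, "ty": -0.5, "tz": 0.8, "ax": 0.08, "ay": 0.4, "az": 0, "claw": -1}
    - {"tx": 2.7, "ty": -0.5, "tz": 0.7, "ax": 0.08, "ay": 0.4, "az": 0, "claw": -1}
    - {"tx": 0, "ty": 0, "tz": 0, "ax": 0, "ay": 0, "az": 0, "claw": -1}
    - {"tx": 0, "ty": 0, "tz": 0, "ax": 0, "ay": 0, "az": 0, "claw": -1}
    - {"tx": 0, "ty": 0, "tz": 0, "ax": 0, "ay": 0, "az": 0, "claw": -1}
    - {"tx": 0, "ty": 0, "tz": 0, "ax": 0, "ay": 0, "az": 0, "claw": -1}
    - {"tx": 0, "ty": 0, "tz": 0, "ax": 0, "ay": 0, "az": 0, "claw": -1}
    - {"tx": 0, "ty": 0, "tz": 0, "ax": 0, "ay": 0, "az": 0, "claw": -1}

```text
time_s: 10.8
tcp_pos: [0.5556, 0.1722, 0.2412]
eef_rot: [121.3, 23.6, 45.9]
contact_force: [-3.5, 2.2, 6.8]
gripper_width: 0.0124
```

```bash
python3 look.py l3.png
```

```text
front-most [248. -77.]
orange [279, 260, 25, 25, 446] [0.769 0.088 0.055]
orange [260, 285, 41, 52, 1131] [0.857 0.16  0.056]
10.85 tcp rel edge -44.04809762982739 161.17181299416728 theta 60.68439523124487 F [-3.3  2.3  5.6] 0.013091855579824466
```

View pics/l3.png

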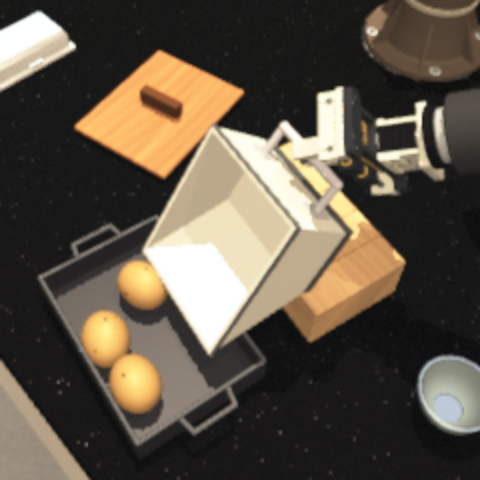

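All three potatoes are in the pan, at (142,285), (105,338) and (135,383). The bin is at about 61°. Now I'll reverse the arc to lower it.

>>> step_arm:
  increments:
    - {"tx": 0, "ty": 0, "tz": 0, "ax": 0, "ay": 0, "az": 0, "claw": -1}
    - {"tx": -2.7, "ty": 0.5, "tz": -0.7, "ax": -0.08, "ay": -0.4, "az": 0, "claw": -1}
    - {"tx": -2.7, "ty": 0.5, "tz": -0.8, "ax": -0.08, "ay": -0.4, "az": 0, "claw": -1}
    - {"tx": -5.4, "ty": 1.0, "tz": -1.8, "ax": -0.16, "ay": -0.8, "az": 0, "claw": -1}
    - {"tx": -7.9, "ty": 1.6, "tz": -3.0, "ax": -0.22, "ay": -1.2, "az": 0, "claw": -1}
    - {"tx": -4.0, "ty": 0.8, "tz": -1.7, "ax": -0.11, "ay": -0.6, "az": 0, "claw": -1}
    - {"tx": -7.6, "ty": 1.5, "tz": -3.8, "ax": -0.23, "ay": -1.18, "az": 0, "claw": -1}
    - {"tx": -7.4, "ty": 1.4, "tz": -4.2, "ax": -0.23, "ay": -1.18, "az": 0, "claw": -1}
    - {"tx": -7.2, "ty": 1.4, "tz": -4.6, "ax": -0.23, "ay": -1.18, "az": 0, "claw": -1}
    - {"tx": -6.9, "ty": 1.3, "tz": -5.0, "ax": -0.23, "ay": -1.18, "az": 0, "claw": -1}
    - {"tx": -6.6, "ty": 1.3, "tz": -5.4, "ax": -0.23, "ay": -1.18, "az": 0, "claw": -1}
    - {"tx": -6.4, "ty": 1.2, "tz": -5.7, "ax": -0.23, "ay": -1.18, "az": 0, "claw": -1}

```text
time_s: 12.05
tcp_pos: [0.4905, 0.1848, 0.2039]
eef_rot: [112.0, 17.5, 42.6]
contact_force: [0.2, 2.0, 0.3]
gripper_width: 0.0128
```

>>> step_arm:
  increments:
    - {"tx": -6.1, "ty": 1.2, "tz": -6.0, "ax": -0.23, "ay": -1.18, "az": 0, "claw": -1}
    - {"tx": -5.7, "ty": 1.1, "tz": -6.4, "ax": -0.23, "ay": -1.18, "az": 0, "claw": -1}
    - {"tx": -5.4, "ty": 1.0, "tz": -6.7, "ax": -0.23, "ay": -1.18, "az": 0, "claw": -1}
    - {"tx": -5.0, "ty": 1.0, "tz": -6.9, "ax": -0.23, "ay": -1.18, "az": 0, "claw": -1}
    - {"tx": -2.5, "ty": 0.5, "tz": -3.5, "ax": -0.11, "ay": -0.6, "az": 0, "claw": -1}
    - {"tx": -4.7, "ty": 0.9, "tz": -7.2, "ax": -0.23, "ay": -1.18, "az": 0, "claw": -1}
    - {"tx": -4.3, "ty": 0.8, "tz": -7.4, "ax": -0.23, "ay": -1.18, "az": 0, "claw": -1}
    - {"tx": -3.9, "ty": 0.8, "tz": -7.7, "ax": -0.23, "ay": -1.18, "az": 0, "claw": -1}
    - {"tx": -3.5, "ty": 0.7, "tz": -7.9, "ax": -0.23, "ay": -1.18, "az": 0, "claw": -1}

```text
time_s: 12.95
tcp_pos: [0.4495, 0.1929, 0.1433]
eef_rot: [103.7, 11.2, 40.5]
contact_force: [2.7, -0.0, -2.5]
gripper_width: 0.0129
```

```bash
python3 rem.py
```

```text
rem [ -7.6   2.  -23.3] [-0.7  -3.59 -0.05] [ 2.7 -0.  -2.5] [ 76.7  35.8 -53.   50.9 -77.3  12.6] 0.01292120724156508
```

>>> step_arm:
  increments:
    - {"tx": -1.6, "ty": 0.3, "tz": -4.0, "ax": -0.11, "ay": -0.6, "az": 0, "claw": -1}
    - {"tx": -1.5, "ty": 0.3, "tz": -4.0, "ax": -0.11, "ay": -0.6, "az": 0, "claw": -1}
    - {"tx": -1.4, "ty": 0.3, "tz": -4.1, "ax": -0.11, "ay": -0.6, "az": 0, "claw": -1}
    - {"tx": -1.3, "ty": 0.2, "tz": -4.1, "ax": -0.11, "ay": -0.6, "az": 0, "claw": -1}
    - {"tx": -0.8, "ty": 0.2, "tz": -2.8, "ax": -0.1, "ay": -0.6, "az": 0, "claw": -1}
    - {"tx": -0.7, "ty": 0.2, "tz": -2.8, "ax": -0.1, "ay": -0.5, "az": 0, "claw": -1}
    - {"tx": -0.5, "ty": 0.1, "tz": -1.8, "ax": 0, "ay": 0, "az": 0, "claw": -1}
    - {"tx": 0, "ty": 0, "tz": 0, "ax": 0, "ay": 0, "az": 0, "claw": -1}
    - {"tx": 0, "ty": 0, "tz": 0, "ax": 0, "ay": 0, "az": 0, "claw": -1}

```text
time_s: 13.85
tcp_pos: [0.4419, 0.1944, 0.1207]
eef_rot: [100.9, 9.0, 40.0]
contact_force: [2.1, 0.1, -2.8]
gripper_width: 0.0131
```

```bash
python3 rem.py
```

```text
rem [ 0.   0.5 -0.7] [-0.04 -0.09 -0.05] [ 2.1  0.1 -2.8] [ 78.1  40.  -53.4  50.8 -77.    6.4] 0.013106981514795326
```

Bar is back at its starting height, so I'll open and back out along the approach.

>>> step_arm:
  increments:
    - {"tx": 0, "ty": 0, "tz": -0.4, "ax": 0, "ay": 0, "az": 0, "claw": -1}
    - {"tx": 0, "ty": 0, "tz": 0, "ax": 0, "ay": 0, "az": 0, "claw": -0.3}
    - {"tx": 0, "ty": 0, "tz": 0, "ax": 0, "ay": 0, "az": 0, "claw": -0.3}
    - {"tx": 0, "ty": 0, "tz": 0, "ax": 0, "ay": 0, "az": 0, "claw": -0.3}
    - {"tx": -9, "ty": 12, "tz": 3, "ax": 0, "ay": 0, "az": 0, "claw": -0.3}
    - {"tx": -9, "ty": 12, "tz": 3, "ax": 0, "ay": 0, "az": 0, "claw": -0.3}
    - {"tx": -9, "ty": 12, "tz": 3, "ax": 0, "ay": 0, "az": 0, "claw": -0.3}
    - {"tx": -9, "ty": 12, "tz": 3, "ax": 0, "ay": 0, "az": 0, "claw": -0.3}
    - {"tx": -9, "ty": 12, "tz": 3, "ax": 0, "ay": 0, "az": 0, "claw": -0.3}
    - {"tx": -9, "ty": 12, "tz": 3, "ax": 0, "ay": 0, "az": 0, "claw": -0.3}
    - {"tx": -9, "ty": 12, "tz": 3, "ax": 0, "ay": 0, "az": 0, "claw": -0.3}
    - {"tx": -9, "ty": 12, "tz": 3, "ax": 0, "ay": 0, "az": 0, "claw": -0.3}

```text
time_s: 15.05
tcp_pos: [0.3691, 0.2913, 0.1445]
eef_rot: [100.9, 9.0, 40.0]
contact_force: [0.3, 0.1, -0.4]
gripper_width: 0.0307
```

```bash
cat > meas.py <<'E'
from plant import optics,r
from h import *
import pickle
for n in("scene","side"):
    c=optics.capture(n);W=cloud(c);z=W[...,2]
    pickle.dump(c,open(n+"_m.pkl","wb"));cv2.imwrite("pics/m_%s.png"%n,c["image"])
    hsv=cv2.cvtColor(c["image"],cv2.COLOR_BGR2HSV)
    def rep(name,m,box):
        b=np.zeros_like(m);x0,y0,x1,y1=box;b[y0:y1,x0:x1]=1
        m=(m&b.astype(bool)).astype(np.uint8);k,l,s,_=cv2.connectedComponentsWithStats(m,connectivity=8)
        i=1+np.argmax(s[1:,4]);p=W[l==i];print(n,name,len(p),np.percentile(p[:,2],[5,50,95]).round(4),*rect(p[:,:2]))
    rep("rim",(z>.2)&(z<.215),(300,175,435,275) if n=="scene" else (215,170,330,265))
    L=(250,150,345,220) if n=="scene" else (312,170,400,228)
    rep("lid",(z>.010)&(z<.024)&(hsv[...,1]>80),L);rep("grip",(z>.040)&(z<.06),L)
E
python3 meas.py; python3 w.py
python3 - <<'E'
from ik import *
from plant import r
s=r.get_state();q=np.array(s["joints"])
# flat tool pose over lid: jaws along lid x (heading 13.9), approach down
for y_head in(13.9,193.9):
    a=np.radians(y_head);y=np.array([np.cos(a),np.sin(a),0]);z=-Z;R=np.stack([np.cross(y,z),y,z],1)
    for x in([.514,-.182,.20],[.514,-.182,.040]):
        for s0 in([58.8,-7.5,-20.3,0,-77.2,-69.9],[-5,10,-10,0,-77,0],[5,10,-10,0,-77,100]):
            qq,e=ik(np.array(x),R,np.array(s0,float));print(y_head,x,qq.round(0),round(e,2))
E
```

```text
scene rim 1152 [0.2012 0.2047 0.2071] [580.6 168.8 189.6 233.   78.9] [[448.0, 98.0], [677.0, 53.0], [713.0, 239.0], [485.0, 284.0]]
scene lid 2644 [0.014  0.0172 0.0203] [ 513.5 -180.5  242.8  194.8   13.7] [[372.0, -115.0], [419.0, -304.0], [655.0, -246.0], [608.0, -57.0]]
scene grip 112 [0.0406 0.0467 0.0505] [ 514.3 -180.1   20.5   79.3   12.3] [[496.0, -144.0], [513.0, -221.0], [533.0, -217.0], [516.0, -139.0]]
side rim 837 [0.2012 0.2054 0.2081] [578.6 168.7 188.7 234.9  79.6] [[446.0, 97.0], [677.0, 55.0], [711.0, 240.0], [480.0, 283.0]]
side lid 2361 [0.014  0.0182 0.0219] [ 512.1 -182.2  240.3  196.6   13.1] [[373.0, -114.0], [417.0, -305.0], [651.0, -251.0], [607.0, -59.0]]
side grip 99 [0.0416 0.0473 0.0508] [ 511.7 -181.    20.8   85.1   15.3] [[490.0, -143.0], [513.0, -225.0], [533.0, -219.0], [511.0, -137.0]]
15.15 [ 90.2  40.6 -41.8  37.6 -85.2  13.8] [369.  292.9 144.3] F [ 0.   0.9 -0.8] 0.030754199230492413
y [ 0.239 -0.047  0.97 ] z [ 0.61  -0.769 -0.188]
13.9 [0.514, -0.182, 0.2] [   1.   10.  -20.   -0.  -60. -167.] 0.0
13.9 [0.514, -0.182, 0.2] [   1.   10.  -20.   -0.  -60. -167.] 0.0
13.9 [0.514, -0.182, 0.2] [  8.   8. -29.  11. -53. 173.] 30.15
13.9 [0.514, -0.182, 0.04] [   1.   21.  -30.    0.  -39. -167.] 0.0
13.9 [0.514, -0.182, 0.04] [   1.   21.  -30.   -0.  -39. -167.] 0.0
13.9 [0.514, -0.182, 0.04] [  6.  19. -39.  14. -30. 173.] 23.79
193.9 [0.514, -0.182, 0.2] [  1.  10. -20.   0. -60.  13.] 0.0
193.9 [0.514, -0.182, 0.2] [  1.  10. -20.   0. -60.  13.] 0.0
193.9 [0.514, -0.182, 0.2] [  1.  10. -20.  -0. -60.  13.] 0.0
193.9 [0.514, -0.182, 0.04] [  1.  21. -30.  -0. -39.  13.] 0.0
193.9 [0.514, -0.182, 0.04] [  1.  21. -30.   0. -39.  13.] 0.0
193.9 [0.514, -0.182, 0.04] [  1.  21. -30.   0. -39.  13.] 0.0
```

```bash
cat > plan.py <<'E'
from ik import *
def down(h):
    a=np.radians(h);y=np.array([np.cos(a),np.sin(a),0]);return np.stack([np.cross(y,-Z),y,-Z],1)
def path(x0,R0,x1,R1,N,q):
    dv=Ro.from_matrix(R1@R0.T).as_rotvec(degrees=True);qs=[q];E=0
    for i in range(1,N+1):
        q,e=ik(x0+(x1-x0)*i/N,Ro.from_rotvec(dv*i/N,degrees=True).as_matrix()@R0,q);qs.append(q);E=max(E,e)
    print("N",N,"d/row",((x1-x0)*1000/N).round(2),(dv/N).round(2),"total",((x1-x0)*1000).round(1),dv.round(1),"err",round(E,2),"maxstep",np.abs(np.diff(qs,axis=0)).max(0).round(1),q.round(0))
    return q
E
python3 - <<'E'
from plan import *
from plant import r
s=r.get_state();q=np.array(s["joints"]);x=s["tcp_pos"];R=E_('xyz',s["eef_rot"])
A=np.array([.40,.18,.40]);q=path(x,R,A,down(193.5),24,q)
B=np.array([.513,-.181,.20]);q=path(A,down(193.5),B,down(193.5),12,q)
C=np.array([.513,-.181,.04]);q=path(B,down(193.5),C,down(193.5),8,q)
M=bin0+.031*X;M[2]=.206;print("mouth",M)
D=np.r_[B[:2],.40];q=path(C,down(193.5),D,down(193.5),10,q)
Ep=np.r_[M[:2],.40];q=path(D,down(193.5),Ep,down(169.1),12,q)
q=path(Ep,down(169.1),np.r_[M[:2],.238],down(169.1),10,q)
E
```

```text
N 24 d/row [ 1.29 -4.71 10.66] [ 3.59 -1.57 -4.18] total [  31.  -112.9  255.7] [  86.2  -37.6 -100.4] err 0.0 maxstep [1.7 2.1 2.2 2.3 1.6 2.5] [ 50.  -6. -11.   0. -85. -37.]
N 12 d/row [  9.42 -30.08 -16.67] [0. 0. 0.] total [ 113. -361. -200.] [0. 0. 0.] err 0.0 maxstep [4.4 2.6 2.2 0.  2.3 4.4] [  1.  10. -20.   0. -60.  12.]
N 8 d/row [  0.   0. -20.] [0. 0. 0.] total [   0.    0. -160.] [0. 0. 0.] err 0.0 maxstep [0.  1.7 1.5 0.  2.7 0. ] [  1.  21. -30.  -0. -39.  12.]
mouth [0.57544072 0.16913804 0.206     ]
N 10 d/row [ 0.  0. 36.] [0. 0. 0.] total [  0.   0. 360.] [0. 0. 0.] err 0.0 maxstep [0.  2.9 4.  0.  4.8 0. ] [  1.   4.  -0.   0. -85.  12.]
N 12 d/row [ 5.2  29.18  0.  ] [ 0.    0.   -2.03] total [ 62.4 350.1   0. ] [  0.    0.  -24.4] err 0.0 maxstep [3.3 1.3 1.6 0.  0.3 5.3] [ 35.  10.   6.   0. -86. -46.]
N 10 d/row [  0.    0.  -16.2] [0. 0. 0.] total [   0.    0. -162.] [0. 0. 0.] err 0.0 maxstep [0.  0.6 1.9 0.  2.  0. ] [ 35.  14. -10.  -0. -66. -46.]
```

>>> step_arm:
  increments:
    - {"tx": 0, "ty": 0, "tz": 30, "ax": 0, "ay": 0, "az": 0, "claw": 0}
    - {"tx": 0, "ty": 0, "tz": 30, "ax": 0, "ay": 0, "az": 0, "claw": 0}
    - {"tx": 0, "ty": 0, "tz": 30, "ax": 0, "ay": 0, "az": 0, "claw": 0}
    - {"tx": 0, "ty": 0, "tz": 17, "ax": 7.18, "ay": -3.14, "az": -8.36, "claw": 0}
    - {"tx": 2.6, "ty": -8, "tz": 17, "ax": 3.59, "ay": -1.57, "az": -4.18, "claw": 0}
    - {"tx": 2.6, "ty": -8, "tz": 17, "ax": 3.59, "ay": -1.57, "az": -4.18, "claw": 0}
    - {"tx": 2.6, "ty": -8, "tz": 17, "ax": 3.59, "ay": -1.57, "az": -4.18, "claw": 0}
    - {"tx": 2.6, "ty": -8, "tz": 17, "ax": 3.59, "ay": -1.57, "az": -4.18, "claw": 0}
    - {"tx": 2.6, "ty": -8, "tz": 17, "ax": 3.59, "ay": -1.57, "az": -4.18, "claw": 0}
    - {"tx": 2.6, "ty": -8, "tz": 17, "ax": 3.59, "ay": -1.57, "az": -4.18, "claw": 0}
    - {"tx": 2.6, "ty": -8, "tz": 17, "ax": 3.59, "ay": -1.57, "az": -4.18, "claw": 0}
    - {"tx": 2.6, "ty": -8, "tz": 17, "ax": 3.59, "ay": -1.57, "az": -4.18, "claw": 0}

```text
time_s: 16.35
tcp_pos: [0.3906, 0.2256, 0.3878]
eef_rot: [127.8, -16.0, -3.1]
contact_force: [-0.2, 0.0, 0.1]
gripper_width: 0.0436
```

```bash
python3 w.py; python3 - <<'E'
from plan import *
from plant import r
s=r.get_state();q=np.array(s["joints"]);x=s["tcp_pos"];R=E_('xyz',s["eef_rot"])
path(x,R,np.array([.42,.15,.40]),down(193.5),12,q)
E
```

```text
16.35 [  72.7   15.2  -16.1   22.1 -108.1    3.5] [390.6 225.6 387.8] F [-0.2  0.   0.1] 0.043604991633444404
y [-0.25  -0.601  0.759] z [ 0.126 -0.798 -0.59 ]
N 12 d/row [ 2.45 -6.3   1.02] [ 4.33 -1.91 -5.04] total [ 29.4 -75.6  12.2] [ 51.9 -22.9 -60.5] err 0.0 maxstep [2.4 2.2 1.9 2.  3.2 3.3] [ 45.  -6. -10.  -0. -85. -32.]
```

>>> step_arm:
  increments:
    - {"tx": 2.4, "ty": -6.3, "tz": 1, "ax": 4.33, "ay": -1.91, "az": -5.04, "claw": 0}
    - {"tx": 2.4, "ty": -6.3, "tz": 1, "ax": 4.33, "ay": -1.91, "az": -5.04, "claw": 0}
    - {"tx": 2.4, "ty": -6.3, "tz": 1, "ax": 4.33, "ay": -1.91, "az": -5.04, "claw": 0}
    - {"tx": 2.4, "ty": -6.3, "tz": 1, "ax": 4.33, "ay": -1.91, "az": -5.04, "claw": 0}
    - {"tx": 2.4, "ty": -6.3, "tz": 1, "ax": 4.33, "ay": -1.91, "az": -5.04, "claw": 0}
    - {"tx": 2.4, "ty": -6.3, "tz": 1, "ax": 4.33, "ay": -1.91, "az": -5.04, "claw": 0}
    - {"tx": 2.4, "ty": -6.3, "tz": 1, "ax": 4.33, "ay": -1.91, "az": -5.04, "claw": 0}
    - {"tx": 2.4, "ty": -6.3, "tz": 1, "ax": 4.33, "ay": -1.91, "az": -5.04, "claw": 0}
    - {"tx": 2.4, "ty": -6.3, "tz": 1, "ax": 4.33, "ay": -1.91, "az": -5.04, "claw": 0}
    - {"tx": 2.4, "ty": -6.3, "tz": 1, "ax": 4.33, "ay": -1.91, "az": -5.04, "claw": 0}
    - {"tx": 2.4, "ty": -6.3, "tz": 1, "ax": 4.33, "ay": -1.91, "az": -5.04, "claw": 0}
    - {"tx": 2.4, "ty": -6.3, "tz": 1, "ax": 4.33, "ay": -1.91, "az": -5.04, "claw": 0}

```text
time_s: 17.55
tcp_pos: [0.4192, 0.1502, 0.3992]
eef_rot: [-179.9, 0.0, -76.6]
contact_force: [0.5, -0.7, -0.9]
gripper_width: 0.0441
```

>>> step_arm:
  increments:
    - {"tx": 5, "ty": -18, "tz": -6, "ax": 0, "ay": 0, "az": 0, "claw": 0}
    - {"tx": 8, "ty": -28, "tz": -10, "ax": 0, "ay": 0, "az": 0, "claw": 0}
    - {"tx": 8, "ty": -28, "tz": -16, "ax": 0, "ay": 0, "az": 0, "claw": 0}
    - {"tx": 8, "ty": -28, "tz": -20, "ax": 0, "ay": 0, "az": 0, "claw": 0}
    - {"tx": 8, "ty": -28, "tz": -20, "ax": 0, "ay": 0, "az": 0, "claw": 0}
    - {"tx": 8, "ty": -28, "tz": -20, "ax": 0, "ay": 0, "az": 0, "claw": 0}
    - {"tx": 8, "ty": -28, "tz": -20, "ax": 0, "ay": 0, "az": 0, "claw": 0}
    - {"tx": 8, "ty": -28, "tz": -20, "ax": 0, "ay": 0, "az": 0, "claw": 0}
    - {"tx": 8, "ty": -28, "tz": -20, "ax": 0, "ay": 0, "az": 0, "claw": 0}
    - {"tx": 8, "ty": -28, "tz": -20, "ax": 0, "ay": 0, "az": 0, "claw": 0}
    - {"tx": 8, "ty": -28, "tz": -14, "ax": 0, "ay": 0, "az": 0, "claw": 0}
    - {"tx": 5, "ty": -20, "tz": -10, "ax": 0, "ay": 0, "az": 0, "claw": 0}

```text
time_s: 18.75
tcp_pos: [0.5086, -0.1688, 0.2016]
eef_rot: [179.9, -0.1, -76.5]
contact_force: [-0.1, 1.1, -0.3]
gripper_width: 0.0439
```

```bash
cat > to.py <<'E'
import sys
from plan import *
from plant import r
a=list(map(float,sys.argv[1:5]))
s=r.get_state();R=E_('xyz',s["eef_rot"])
print(s["time_s"],"rem mm",(np.array(a[:3])-s["tcp_pos"]*1000).round(1),"rot",Ro.from_matrix(down(a[3])@R.T).as_rotvec(degrees=True).round(2),"F",s["contact_force"].round(1),s["gripper_width"],s["joints"].round(0))
E
python3 to.py 513 -181 40 193.5; python3 - <<'E'
# wrist cam check of grip
from plant import optics
from h import *
c=optics.capture("wrist");W=cloud(c);z=W[...,2]
m=(z>.042)&(z<.055)&(abs(W[...,0]-.513)<.08)&(abs(W[...,1]+.18)<.08);print(m.sum(),rect(W[m][:,:2]),np.median(z[m]))
E
```

```text
18.75 rem mm [   4.4  -12.2 -161.6] rot [ 0.12 -0.1  -0.05] F [-0.1  1.1 -0.3] 0.04390456425876775 [  3.   9. -21.   0. -60.  11.]
2035 (array([ 514.1, -182.7,   19.8,   78.6,   13.8]), [[495.0, -147.0], [514.0, -223.0], [533.0, -218.0], [514.0, -142.0]]) 0.04903890037016668
```

>>> step_arm:
  increments:
    - {"tx": 2.5, "ty": -6.5, "tz": -15, "ax": 0, "ay": 0, "az": 0, "claw": 0}
    - {"tx": 2.5, "ty": -6.5, "tz": -25, "ax": 0, "ay": 0, "az": 0, "claw": 0}
    - {"tx": 0, "ty": 0, "tz": -25, "ax": 0, "ay": 0, "az": 0, "claw": 0}
    - {"tx": 0, "ty": 0, "tz": -25, "ax": 0, "ay": 0, "az": 0, "claw": 0}
    - {"tx": 0, "ty": 0, "tz": -25, "ax": 0, "ay": 0, "az": 0, "claw": 0}
    - {"tx": 0, "ty": 0, "tz": -20, "ax": 0, "ay": 0, "az": 0, "claw": 0}
    - {"tx": 0, "ty": 0, "tz": -15, "ax": 0, "ay": 0, "az": 0, "claw": 0}
    - {"tx": 0, "ty": 0, "tz": -8, "ax": 0, "ay": 0, "az": 0, "claw": 0}
    - {"tx": 0, "ty": 0, "tz": 0, "ax": 0, "ay": 0, "az": 0, "claw": 0}
    - {"tx": 0, "ty": 0, "tz": 0, "ax": 0, "ay": 0, "az": 0, "claw": 0}

```text
time_s: 19.8
tcp_pos: [0.5147, -0.1803, 0.0457]
eef_rot: [-180.0, -0.2, -76.4]
contact_force: [0.5, -0.3, 1.2]
gripper_width: 0.0441
```

```bash
python3 to.py 513.5 -182 42 193.7
```

```text
19.8 rem mm [-1.2 -1.7 -3.7] rot [0.15 0.06 0.08] F [ 0.5 -0.3  1.2] 0.04407675536560761 [  1.  21. -30.   0. -40.  12.]
```

>>> step_arm:
  increments:
    - {"tx": -1, "ty": -1.5, "tz": -3.5, "ax": 0, "ay": 0, "az": 0, "claw": 0}
    - {"tx": 0, "ty": 0, "tz": 0, "ax": 0, "ay": 0, "az": 0, "claw": -1}
    - {"tx": 0, "ty": 0, "tz": 0, "ax": 0, "ay": 0, "az": 0, "claw": -1}
    - {"tx": 0, "ty": 0, "tz": 0, "ax": 0, "ay": 0, "az": 0, "claw": -1}
    - {"tx": 0, "ty": 0, "tz": 0, "ax": 0, "ay": 0, "az": 0, "claw": -1}
    - {"tx": 0, "ty": 0, "tz": 0, "ax": 0, "ay": 0, "az": 0, "claw": -1}
    - {"tx": 0, "ty": 0, "tz": 15, "ax": 0, "ay": 0, "az": 0, "claw": -1}
    - {"tx": 0, "ty": 0, "tz": 30, "ax": 0, "ay": 0, "az": 0, "claw": -1}
    - {"tx": 0, "ty": 0, "tz": 40, "ax": 0, "ay": 0, "az": 0, "claw": -1}
    - {"tx": 0, "ty": 0, "tz": 40, "ax": 0, "ay": 0, "az": 0, "claw": -1}
    - {"tx": 0, "ty": 0, "tz": 40, "ax": 0, "ay": 0, "az": 0, "claw": -1}
    - {"tx": 0, "ty": 0, "tz": 40, "ax": 0, "ay": 0, "az": 0, "claw": -1}
  newtons: 45

```text
time_s: 21.0
tcp_pos: [0.5127, -0.1815, 0.2479]
eef_rot: [180.0, -0.1, -76.4]
contact_force: [0.1, -0.3, -3.1]
gripper_width: 0.0197
```

```bash
python3 to.py 575.4 169.1 330 169.1
```

```text
21.0 rem mm [ 62.7 350.6  82.1] rot [  0.11  -0.04 -24.51] F [ 0.1 -0.3 -3.1] 0.01972170028994259 [  1.   8. -16.   0. -66.  12.]
```

>>> step_arm:
  increments:
    - {"tx": 3, "ty": 15, "tz": 30, "ax": 0, "ay": 0, "az": 0, "claw": -1}
    - {"tx": 5, "ty": 28, "tz": 30, "ax": 0, "ay": 0, "az": -2, "claw": -1}
    - {"tx": 5, "ty": 30, "tz": 22, "ax": 0, "ay": 0, "az": -2.5, "claw": -1}
    - {"tx": 6, "ty": 34, "tz": 0, "ax": 0, "ay": 0, "az": -3, "claw": -1}
    - {"tx": 6, "ty": 34, "tz": 0, "ax": 0, "ay": 0, "az": -3, "claw": -1}
    - {"tx": 6, "ty": 34, "tz": 0, "ax": 0, "ay": 0, "az": -3, "claw": -1}
    - {"tx": 6, "ty": 34, "tz": 0, "ax": 0, "ay": 0, "az": -3, "claw": -1}
    - {"tx": 6, "ty": 34, "tz": 0, "ax": 0, "ay": 0, "az": -3, "claw": -1}
    - {"tx": 6, "ty": 34, "tz": 0, "ax": 0, "ay": 0, "az": -2, "claw": -1}
    - {"tx": 6, "ty": 34, "tz": 0, "ax": 0, "ay": 0, "az": -2, "claw": -1}
    - {"tx": 5, "ty": 26, "tz": 0, "ax": 0, "ay": 0, "az": -1, "claw": -1}
    - {"tx": 3, "ty": 14, "tz": 0, "ax": 0, "ay": 0, "az": 0, "claw": -1}

```text
time_s: 22.2
tcp_pos: [0.5762, 0.1713, 0.3275]
eef_rot: [179.9, -0.2, -100.8]
contact_force: [-0.7, -0.0, -3.5]
gripper_width: 0.0196
```

>>> step_arm:
  increments:
    - {"tx": 0, "ty": 0, "tz": 0, "ax": 0, "ay": 0, "az": 0, "claw": -1}
    - {"tx": 0, "ty": 0, "tz": 0, "ax": 0, "ay": 0, "az": 0, "claw": -1}

```text
time_s: 22.4
tcp_pos: [0.5761, 0.169, 0.3282]
eef_rot: [179.9, -0.2, -100.8]
contact_force: [-0.3, -1.1, -3.2]
gripper_width: 0.0198
```

```bash
python3 to.py 575.7 169.2 330 169.1; python3 - <<'E'
from plant import optics,r
from h import *
for n in("scene","side"):
    c=optics.capture(n);cv2.imwrite("pics/h_%s.png"%n,c["image"][100:340,150:510] if n=="scene" else c["image"][80:320,120:480])
    W=cloud(c);z=W[...,2];hsv=cv2.cvtColor(c["image"],cv2.COLOR_BGR2HSV)
    tz=r.get_state()["tcp_pos"][2];top=tz-.024
    m=(abs(z-top)<.007)&(abs(W[...,0]-.575)<.17)&(abs(W[...,1]-.17)<.17)&(hsv[...,1]>80)
    print(n,m.sum(),np.percentile(z[m],[5,50,95]).round(4)-top,*rect(W[m][:,:2]))
E
```

```text
22.4 rem mm [-0.4  0.2  1.8] rot [ 0.19 -0.09 -0.06] F [-0.3 -1.1 -3.2] 0.019757247364977252 [ 35.  11.  -1.   0. -77. -46.]
scene 4568 [-0.0032625 -0.0010625  0.0008375] [575.8 169.2 192.3 241.8  79. ] [[439.0, 98.0], [676.0, 52.0], [713.0, 240.0], [476.0, 287.0]]
side 3158 [-0.00310991 -0.00010991  0.00239009] [574.2 167.3 195.  242.5  79.1] [[437.0, 95.0], [675.0, 49.0], [712.0, 240.0], [474.0, 286.0]]
```

>>> step_arm:
  increments:
    - {"tx": 1, "ty": 0.8, "tz": -10, "ax": 0.1, "ay": 0, "az": 0, "claw": -1}
    - {"tx": 0, "ty": 0, "tz": -20, "ax": 0.1, "ay": 0, "az": 0, "claw": -1}
    - {"tx": 0, "ty": 0, "tz": -20, "ax": 0, "ay": 0, "az": 0, "claw": -1}
    - {"tx": 0, "ty": 0, "tz": -14, "ax": 0, "ay": 0, "az": 0, "claw": -1}
    - {"tx": 0, "ty": 0, "tz": -8, "ax": 0, "ay": 0, "az": 0, "claw": -1}
    - {"tx": 0, "ty": 0, "tz": -4, "ax": 0, "ay": 0, "az": 0, "claw": -1}
    - {"tx": 0, "ty": 0, "tz": -4, "ax": 0, "ay": 0, "az": 0, "claw": -1}
    - {"tx": 0, "ty": 0, "tz": -3, "ax": 0, "ay": 0, "az": 0, "claw": -1}
    - {"tx": 0, "ty": 0, "tz": -2, "ax": 0, "ay": 0, "az": 0, "claw": -1}
    - {"tx": 0, "ty": 0, "tz": 0, "ax": 0, "ay": 0, "az": 0, "claw": -1}
    - {"tx": 0, "ty": 0, "tz": 0, "ax": 0, "ay": 0, "az": 0, "claw": -1}

```text
time_s: 23.6
tcp_pos: [0.5776, 0.1702, 0.2441]
eef_rot: [180.0, 0.1, -100.9]
contact_force: [0.6, -0.0, -2.5]
gripper_width: 0.0196
```

```bash
python3 to.py 576.9 169.8 240 169.1
```

```text
23.6 rem mm [-0.7 -0.4 -4.1] rot [-0.06  0.   -0.02] F [ 0.6 -0.  -2.5] 0.01964245678153283 [ 35.  14.  -9.  -0. -67. -46.]
```

>>> step_arm:
  increments:
    - {"tx": 0, "ty": 0, "tz": -1.5, "ax": 0, "ay": 0, "az": 0, "claw": -1}
    - {"tx": 0, "ty": 0, "tz": -1.5, "ax": 0, "ay": 0, "az": 0, "claw": -1}
    - {"tx": 0, "ty": 0, "tz": -1, "ax": 0, "ay": 0, "az": 0, "claw": -1}
    - {"tx": 0, "ty": 0, "tz": 0, "ax": 0, "ay": 0, "az": 0, "claw": -1}
    - {"tx": 0, "ty": 0, "tz": 0, "ax": 0, "ay": 0, "az": 0, "claw": -1}

```text
time_s: 24.1
tcp_pos: [0.5776, 0.1701, 0.2401]
eef_rot: [180.0, 0.1, -100.9]
contact_force: [-0.2, 0.7, 0.1]
gripper_width: 0.0196
```

```bash
python3 to.py 576.9 169.8 240 169.1
```

```text
24.1 rem mm [-0.7 -0.3 -0.1] rot [-0.05  0.   -0.03] F [-0.2  0.7  0.1] 0.01962623943443864 [ 35.  14.  -9.  -0. -67. -46.]
```

>>> step_arm:
  increments:
    - {"tx": 0, "ty": 0, "tz": 0, "ax": 0, "ay": 0, "az": 0, "claw": 0.2}
    - {"tx": 0, "ty": 0, "tz": 0, "ax": 0, "ay": 0, "az": 0, "claw": 0.2}
    - {"tx": 0, "ty": 0, "tz": 0, "ax": 0, "ay": 0, "az": 0, "claw": 0.2}
    - {"tx": 0, "ty": 0, "tz": 0, "ax": 0, "ay": 0, "az": 0, "claw": 0.2}
    - {"tx": 0, "ty": 0, "tz": 10, "ax": 0, "ay": 0, "az": 0, "claw": 0.2}
    - {"tx": 0, "ty": 0, "tz": 20, "ax": 0, "ay": 0, "az": 0, "claw": 0.2}
    - {"tx": 0, "ty": 0, "tz": 30, "ax": 0, "ay": 0, "az": 0, "claw": 0.2}
    - {"tx": 0, "ty": 0, "tz": 40, "ax": 0, "ay": 0, "az": 0, "claw": 0.2}
    - {"tx": -20, "ty": 0, "tz": 40, "ax": 0, "ay": 0, "az": 0, "claw": 0.2}
    - {"tx": -20, "ty": 0, "tz": 40, "ax": 0, "ay": 0, "az": 0, "claw": 0.2}
    - {"tx": -20, "ty": 0, "tz": 20, "ax": 0, "ay": 0, "az": 0, "claw": 0.2}
    - {"tx": 0, "ty": 0, "tz": 0, "ax": 0, "ay": 0, "az": 0, "claw": 0.2}

```text
time_s: 25.3
tcp_pos: [0.5168, 0.1699, 0.4456]
eef_rot: [-179.6, 0.4, -100.8]
contact_force: [-0.3, -0.2, 0.3]
gripper_width: 0.0527
```

```bash
python3 w.py; python3 - <<'E'
from plant import optics,r
from h import *
for n in("scene","side"):
    c=optics.capture(n);cv2.imwrite("pics/f_%s.png"%n,c["image"])
    W=cloud(c);z=W[...,2];hsv=cv2.cvtColor(c["image"],cv2.COLOR_BGR2HSV)
    near=(abs(W[...,0]-.575)<.17)&(abs(W[...,1]-.17)<.17)
    m=(abs(z-.216)<.008)&near&(hsv[...,1]>80);p=W[m]
    A=np.c_[p[:,:2]-p[:,:2].mean(0),np.ones(len(p))];co=np.linalg.lstsq(A,p[:,2],rcond=None)[0]
    print(n,m.sum(),"z,tilt deg",co[2].round(4),np.degrees(np.hypot(*co[:2])).round(2),*rect(p[:,:2]))
    g=(abs(z-.244)<.010)&near;print(" grip",g.sum(),np.percentile(z[g],95).round(4),rect(W[g][:,:2])[0])
E
```

```text
25.3 [ 38.9   4.    4.7   0.  -90.2 -49.7] [516.8 169.9 445.6] F [-0.3 -0.2  0.3] 0.05265060502565724
y [-0.982  0.188 -0.006] z [ 0.007  0.005 -1.   ]
scene 5467 z,tilt deg 0.2153 0.15 [578.  170.  193.2 239.7  79. ] [[442.0, 98.0], [677.0, 52.0], [714.0, 242.0], [479.0, 288.0]]
 grip 256 0.2472 [578.  171.3  79.5  20.3  79. ]
side 3750 z,tilt deg 0.2161 0.11 [576.  169.6 193.5 244.6  78.9] [[437.0, 98.0], [677.0, 51.0], [715.0, 241.0], [474.0, 288.0]]
 grip 202 0.248 [575.9 169.7  80.4  24.4  80.6]
```

View pics/f_scene.png

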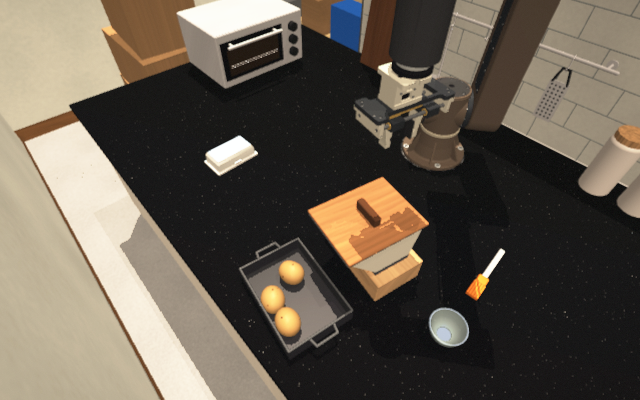

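The lid is home and level with its grip at (368,211). The three potatoes are in the pan at (291,272), (273,299) and (287,321), and the bystanders are where they were. Handing in.

```bash
python3 -c "
from plant import r
print(r.close_job())"
```

```text
the job is handed in; nothing more can be done
None
```

The job is done and handed in after about 25 s of the 72 s allowed; the hand-in reports no verdict. I gripped the steel bar from behind and rocked the bin to about 61° on its front foot edge, and all three potatoes rolled into the pan. I then reversed the same arc to set the bin down and put the lid on.

The last checks showed no failures:
- **Potatoes:** all three are in the pan, seen in the image.
- **Bin:** it stood back on the block. Its rim, measured before the lid went on, was within about 1 mm of its starting position.
- **Lid:** its top is at 0.215–0.216 m, where the seated height predicts 0.216 m. Tilt is about 0.15°, and it is centred on the mouth within about 2–3 mm. The two camera views differ from each other by about 2 mm.
- **Bystanders:** the butter dish, custard cup and brush look unmoved. I checked them by eye only and did not measure them.
- **Robot:** it stands clear, about 0.2 m above the lid.

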